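# Line the button jars up by height on the coasters

## Task

Tidy the craft table: stand the four button jars in order of height on the row of cork coasters, one jar centred on each, with the tallest beside the pot of brushes and the shortest at the far end from it. Keep the jars upright and set them down gently, let go of them all, and leave the coffee cup where it stands, unmoved.

Things in the scene. Friction and masses are not known exactly. Their poses are not given: they have to be found in the camera images.
- jar_60: the shortest of four loose glass screw-top jars of dark and light buttons with a plain aluminium lid: an upright straight cylinder 44 mm in diameter and 60 mm high over the lid, 80-150 g. Origin at the centre of its underside, z up; its yaw means nothing. At the start it stands on the table near the robot.
- jar_85: the second shortest of four loose glass screw-top jars of dark and light buttons with a plain aluminium lid: an upright straight cylinder 50 mm in diameter and 85 mm high over the lid, 120-230 g. Origin at the centre of its underside, z up; its yaw means nothing. At the start it stands on the table near the robot.
- jar_110: the second tallest of four loose glass screw-top jars of dark and light buttons with a plain aluminium lid: an upright straight cylinder 56 mm in diameter and 110 mm high over the lid, 180-350 g. Origin at the centre of its underside, z up; its yaw means nothing. At the start it stands on the table near the robot.
- jar_135: the tallest of four loose glass screw-top jars of dark and light buttons with a plain aluminium lid: an upright straight cylinder 60 mm in diameter and 135 mm high over the lid, 240-460 g. Origin at the centre of its underside, z up; its yaw means nothing. At the start it stands on the table near the robot.
- coaster_1: round cork coaster, 76 mm in diameter, 3 mm thick, number 1 of four fixed in a straight row, 90 mm apart, along a plywood board (12 mm thick, 105 mm wide, 370 mm long) on the table. Origin at the centre of its underside; its top face is 3 mm higher, 15 mm above the table. y axis along the row, from coaster 1 towards coaster 4.
- coaster_2: round cork coaster, 76 mm in diameter, 3 mm thick, number 2 of four fixed in a straight row, 90 mm apart, along a plywood board (12 mm thick, 105 mm wide, 370 mm long) on the table. Origin at the centre of its underside; its top face is 3 mm higher, 15 mm above the table. y axis along the row, from coaster 1 towards coaster 4.
- coaster_3: round cork coaster, 76 mm in diameter, 3 mm thick, number 3 of four fixed in a straight row, 90 mm apart, along a plywood board (12 mm thick, 105 mm wide, 370 mm long) on the table. Origin at the centre of its underside; its top face is 3 mm higher, 15 mm above the table. y axis along the row, from coaster 1 towards coaster 4.
- coaster_4: round cork coaster, 76 mm in diameter, 3 mm thick, number 4 of four fixed in a straight row, 90 mm apart, along a plywood board (12 mm thick, 105 mm wide, 370 mm long) on the table. Origin at the centre of its underside; its top face is 3 mm higher, 15 mm above the table. y axis along the row, from coaster 1 towards coaster 4.
- brush_pot: white ceramic pot of paint brushes, fixed to the table beyond one end of the row of coasters, 95 mm from the centre of the end coaster (which end varies; a low aluminium tin, 54 mm wide and 26 mm high, stands beyond the other end). Pot 68 mm in diameter and 85 mm high, brushes to 185 mm. Origin at the centre of its underside.
- coffee_cup: loose brown take-away coffee cup with a black lid, 66 mm across the top, 48 mm the foot, 90 mm high, 200 g. It stands among the jars, as does a loose roll of paper tape lying flat (72 mm across, 24 mm high, not listed): all six in a rough line across the table, at random places, at least 85 mm from centre to centre. Origin at the centre of its underside.

How it is judged:
At the end, for the whole second after the job is handed in: The four jars stand upright (within 0.1 rad), released and at rest on the coasters, each centre within 12 mm of its coaster's centre, in order of height: 135 mm jar on the end coaster nearest the brush pot, then 110, 85 and 60 mm. The coffee cup stands upright within 20 mm of where it was (((horizontal distance between brush_pot and coaster_1 below 0.15 m and horizontal distance between jar_135 and coaster_1 below 0.012 m and horizontal distance between jar_110 and coaster_2 below 0.012 m and horizontal distance between jar_85 and coaster_3 below 0.012 m and horizontal distance between jar_60 and coaster_4 below 0.012 m) or (horizontal distance between brush_pot and coaster_4 below 0.15 m and horizontal distance between jar_135 and coaster_4 below 0.012 m and horizontal distance between jar_110 and coaster_3 below 0.012 m and horizontal distance between jar_85 and coaster_2 below 0.012 m and horizontal distance between jar_60 and coaster_1 below 0.012 m)) and height (world z) of jar_60 between 0.012 and 0.018 m and angle between each of jar_60, jar_85, jar_110, jar_135, coffee_cup's own z axis and vertical below 0.1 rad and linear speed of each of jar_60, jar_85, jar_110, jar_135 below 0.02 m/s and height (world z) of jar_85 between 0.012 and 0.018 m and height (world z) of jar_110 between 0.012 and 0.018 m and height (world z) of jar_135 between 0.012 and 0.018 m and distance of coffee_cup from where it was at the start of the episode below 0.02 m); the robot touches nothing.
It fails at once if a jar is tipped over (leans more than about 35 degrees) (angle between any of jar_60, jar_85, jar_110, jar_135's own z axis and vertical above 0.6 rad).
It fails at once if a jar is dropped or banged down on a coaster (faster than 0.5 m/s in the last 15 mm, as after a fall of 15 mm) ((linear speed of jar_60 above 0.5 m/s and height (world z) of jar_60 below 0.03 m and (horizontal distance between jar_60 and coaster_1 below 0.038 m or horizontal distance between jar_60 and coaster_2 below 0.038 m or horizontal distance between jar_60 and coaster_3 below 0.038 m or horizontal distance between jar_60 and coaster_4 below 0.038 m)) or (linear speed of jar_85 above 0.5 m/s and height (world z) of jar_85 below 0.03 m and (horizontal distance between jar_85 and coaster_1 below 0.038 m or horizontal distance between jar_85 and coaster_2 below 0.038 m or horizontal distance between jar_85 and coaster_3 below 0.038 m or horizontal distance between jar_85 and coaster_4 below 0.038 m)) or (linear speed of jar_110 above 0.5 m/s and height (world z) of jar_110 below 0.03 m and (horizontal distance between jar_110 and coaster_1 below 0.038 m or horizontal distance between jar_110 and coaster_2 below 0.038 m or horizontal distance between jar_110 and coaster_3 below 0.038 m or horizontal distance between jar_110 and coaster_4 below 0.038 m)) or (linear speed of jar_135 above 0.5 m/s and height (world z) of jar_135 below 0.03 m and (horizontal distance between jar_135 and coaster_1 below 0.038 m or horizontal distance between jar_135 and coaster_2 below 0.038 m or horizontal distance between jar_135 and coaster_3 below 0.038 m or horizontal distance between jar_135 and coaster_4 below 0.038 m))).
It fails at once if the coffee cup is shifted by 20 mm or knocked over (distance of coffee_cup from where it was at the start of the episode above 0.02 m or angle between coffee_cup's own z axis and vertical above 0.3 rad).
It also fails if it takes over 102 s, if anything falls off the work surface, if the arm or the gripper's body presses on something with over 40 N, if the wrist force passes 120 N, or if a joint passes its speed limit or range.

## Robot

A 6-joint arm with a two-finger parallel gripper is mounted at the origin on the work surface. World frame = base frame: x ahead of the robot, y to its left, z up, the work surface at z = 0. Lengths are in m, angles in rad, forces in N, time in s.
With the tool pointing down it reaches from about 0.25 to 0.85 m from the base axis. Payload 12.5 kg.
Tool frame: the origin (TCP) lies on the centre line of the jaws, within the pads' length; the fingertips stand 17 mm ahead of it and the grasp point (between the pads) lies 2 mm behind it; z points along the fingers, y is the line along which they close (so a half turn about z gives the same grasp; the last joint's range is limited). The gripper opens to 93 mm and grips with 3 to 60 N. Pads are 15 mm wide; open, the fingers measure 128 mm over their backs; the gripper's body (75 mm by 188 mm) begins 65 mm behind the grasp point.
Start: joints at [1.241, 0.351, 1.652, -0, 1.139, -0.085], TCP at [0.133, 0.534, 0.196] pointing down, gripper open.
Joint ranges: [-2.75, 2.75], [-0.79, 2.1], [0.01, 2.65], [-1.57, 4.71], [0.07, 3.14], [-2.87, 2.87]. Speed limits (rad/s): [2.22, 2.22, 2.79, 3.14, 3.14, 3.14].

## Interface

Orientations are given as a rotation vector (axis times angle).
In Python, from cell import sense, snapshot, get_calibration, finish_job gives the robot as it stands. The module is installed in compiled form; this text tells all that it offers.
- The arm moves only by the tool jog_arm, never from a script. Its argument "rows" is a list of rows, each an object with "delta_rot": the turn, a rotation vector about the tool's x, y, z each as a share of 4 degrees, from -1 to 1, a list of three; "translation": the shift along the tool's x, y, z each as a share of 0.04 m, from -1 to 1, a list of three; "gripper": the opening, from 0 (shut) to 1 (fully open). In form: [{"delta_rot": [wx, wy, wz], "translation": [tx, ty, tz], "gripper": gripper}, ...]. A call has 1 to 5 rows; each row shifts and turns the commanded pose from where the row before left it, along the tool's axes as they then stand; what a row does not reach is not made up. A row lasts 1/12 s, in which the tool goes at most 41.7 mm and 7.16 degrees, less where a joint would pass 70% of its speed; a pose out of reach is approached as far as the arm can. A call with a number of a shift or a turn outside -1 to 1 is refused whole. A call with a gripper value outside its range is refused whole. The fingers move at their own pace and stop on an object; "grip_force" is the grip in N (left out, the last holds). Time passes only in rows, so rows that do not move let the fingers close. It gives the time, the measured TCP pose, the force, the opening and the grip force at its end, in the units of the state.
- sense(): the state, without advancing time (a new reading comes with each control period).
- snapshot(name): name is "scene" or "top" or "wrist"; returns the picture (420x560x3 uint8, blue, green, red); there is no depth.
- get_calibration(name): a dict with "vfov" (degrees; the focal length in pixels is half the picture's height over the tangent of half this angle, whatever the lens; pixels are square), "cx", "cy" (the principal point, pixels), "k1" (the pictures are not rectified: a ray, as slopes to the right and down, at radius r is drawn at 1 + k1 r^2 times it, then the intrinsics apply), "camera_from_world" (4x4, takes a point from world to camera coordinates); the wrist camera has in their place "hand_eye" (4x4, takes a point from camera to tool coordinates, whose origin is the TCP and whose axes are the flange's). Camera axes: x right, y up, looking along -z (the intrinsics and any distortion apply to the point x, -y, -z); pixel columns grow to the right and rows downward; lengths in m; the calibration is good to about 2 mm. A picture is of the moment at which its call begins: read the wrist's pose just before it. get_calibration takes no time and is no camera call.
- finish_job(): hands the job in; it is judged then, once.
The state is a dict: "t": time; "joints": joint angles; "qvel": joint speeds; "joint_efforts": joint torques, N m; "position": TCP position; "tool_rot": TCP orientation; "wrist_force": force on the tool from outside, world axes, zero at the start; "moment": the same for the moment, N m; "opening": opening from 0.0 (shut) to 1.0 (fully open); "grasp_force": force on a finger pad.
Only numpy, scipy, OpenCV 4.12 (cv2) and the standard library are available. Lean on these libraries where they do the work, as an engineer would, in place of code of your own. Each camera call takes 0.05 s, during which the arm holds its last target. There are 200 camera calls.

## Working session

There is one attempt and no reset: what is moved stays moved. The work goes in short steps, Python scripts to look and compute and a tool call to move; the robot and the scene stay as the last step left them, time stands still between calls to the robot, and variables do not carry over. Pictures are saved under pics/ and viewed, at most 14 in all, crops included, and the job is handed in when it is done.

Besides the shell and the picture viewer there is one more tool, called after "Call:" by a JSON object that holds its "method" and its "body". jog_arm: Moves the arm, as the interface text tells. Its arguments: {"type":"object","properties":{"rows":{"type":"array"},"grip_force":{"type":"number"}},"required":["rows"]}

```bash
mkdir -p pics; python3 - <<'E'
from cell import *
import cv2
s=sense();print(s)
for n in("scene","top"):
    cv2.imwrite(f"pics/{n}0.png",snapshot(n));print(n,get_calibration(n))
print(get_calibration("wrist"))
E
```

```text
{'t': 0.0, 'joints': array([ 1.24139784e+00,  3.51229720e-01,  1.65242230e+00, -2.03978519e-05,
        1.13908162e+00, -8.45572941e-02]), 'qvel': array([-4.68542560e-04, -2.29540048e-04,  2.70113493e-04,  6.63933519e-04,
        3.04914174e-04, -4.05246445e-05]), 'joint_efforts': array([ 1.32306082e-03, -4.97311664e+01, -2.85267878e+01,  6.99881162e-02,
        2.54543242e-02, -1.34911534e-04]), 'position': array([0.13316059, 0.53326073, 0.19590569]), 'tool_rot': array([-3.83595920e-01, -3.11786725e+00,  1.75985115e-03]), 'wrist_force': array([-0.40099609, -0.20434632, -1.01804734]), 'moment': array([ 0.00024088,  0.04587357, -0.02009286]), 'grasp_force': 0.0, 'opening': 1.0018599532123675}
scene {'vfov': 48.05599456500697, 'cx': 276.82572769110413, 'cy': 205.1065916976301, 'k1': -0.08858894297788551, 'camera_from_world': array([[-0.1852309 ,  0.98268806, -0.0037004 ,  0.09506774],
       [-0.67173027, -0.12386693,  0.73036664,  0.36251786],
       [ 0.71726421,  0.13777215,  0.6830453 , -1.34131279],
       [ 0.        ,  0.        ,  0.        ,  1.        ]])}
top {'vfov': 54.00306557584866, 'cx': 273.4580971177562, 'cy': 208.52775476046082, 'k1': -0.100653686909544, 'camera_from_world': array([[ 0.01956515, -0.99978688, -0.00658757, -0.0069702 ],
       [ 0.98289007,  0.01802667,  0.18330888, -0.55417244],
       [-0.18315106, -0.01006132,  0.98303329, -0.90640484],
       [ 0.        ,  0.        ,  0.        ,  1.        ]])}
{'vfov': 64.13367210611123, 'cx': 277.32259229882226, 'cy': 210.27168131206017, 'k1': -0.0060019107465401865, 'hand_eye': array([[ 9.93146339e-04,  9.54162813e-01,  2.99286385e-01,
         8.24078555e-02],
       [ 9.99999471e-01, -1.02816341e-03, -4.04646748e-05,
         1.51660085e-04],
       [ 2.69105421e-04,  2.99286267e-01, -9.54163329e-01,
        -1.88567084e-01],
       [ 0.00000000e+00,  0.00000000e+00,  0.00000000e+00,
         1.00000000e+00]])}
```

View pics/scene0.png

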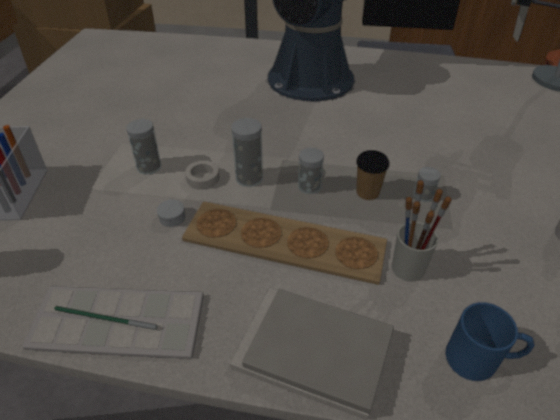

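View pics/top0.png

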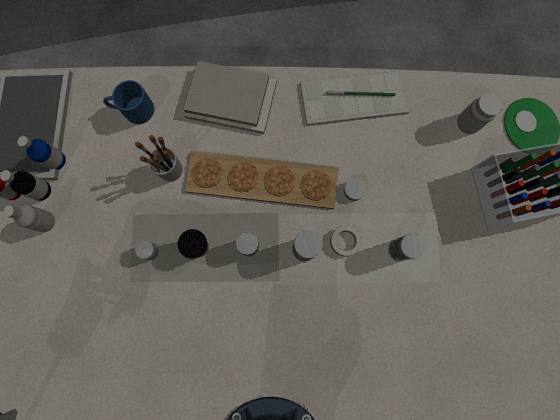

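Seen from above, left is +y. The pot is at (162,160) beside the left end of the coasters, which sit at (207,173), (243,177), (279,181) and (316,185). From left to right the line of objects is: small jar (146,249), cup (192,243), jar (247,243), large jar (306,244), tape (344,240), jar (406,247).

```bash
cat > h.py <<'E'
import numpy as np, cv2
from cell import *
def ray(name,uv,state=None):
    c=get_calibration(name); f=210/np.tan(np.radians(c["vfov"]/2))
    K=np.array([[f,0,c["cx"]],[0,f,c["cy"]],[0,0,1]])
    p=cv2.undistortPoints(np.array(uv,float).reshape(-1,1,2),K,np.array([c["k1"],0,0,0,0])).reshape(-1,2)
    # exact inversion of r*(1+k1 r^2)
    d=np.c_[p[:,0],-p[:,1],-np.ones(len(p))]
    if name=="wrist":
        T=np.eye(4);T[:3,:3]=cv2.Rodrigues(state["tool_rot"])[0];T[:3,3]=state["position"]
        W=T@c["hand_eye"]
    else: W=np.linalg.inv(c["camera_from_world"])
    return W[:3,3],d@W[:3,:3].T
def onplane(name,uv,z,state=None):
    o,d=ray(name,uv,state); return o+d*((z-o[2])/d[:,2])[:,None]
def proj(name,P,state=None):
    c=get_calibration(name); f=210/np.tan(np.radians(c["vfov"]/2))
    M=c.get("camera_from_world")
    if name=="wrist":
        T=np.eye(4);T[:3,:3]=cv2.Rodrigues(state["tool_rot"])[0];T[:3,3]=state["position"]
        M=np.linalg.inv(T@c["hand_eye"])
    q=np.atleast_2d(P)@M[:3,:3].T+M[:3,3]; s=np.c_[q[:,0],-q[:,1]]/-q[:,2:]
    s=s*(1+c["k1"]*(s**2).sum(1,keepdims=True))
    return s*f+[c["cx"],c["cy"]]
E
python3 - <<'E'
from h import *
top=cv2.imread("pics/top0.png")
hsv=cv2.cvtColor(top,cv2.COLOR_BGR2HSV)
m=((hsv[...,0]<25)&(hsv[...,1]>75)&(hsv[...,2]>60)).astype(np.uint8)
m[:140]=0;m[215:]=0;m[:,:184]=0
cs,_=cv2.findContours(m,0,2);c=max(cs,key=cv2.contourArea)
box=cv2.boxPoints(cv2.minAreaRect(c)); print(onplane("top",box,.012).round(4))
print([hsv[r,c].tolist() for r,c in((173,207),(177,225),(198,260),(177,243))])
m2=((hsv[...,0]<14)&(hsv[...,1]>75)).astype(np.uint8);m2[:140]=0;m2[215:]=0
m2=cv2.morphologyEx(m2,cv2.MORPH_OPEN,np.ones((3,3)))
for c in cv2.findContours(m2,0,2)[0]:
    if cv2.contourArea(c)>200:
        (u,v),r=cv2.minEnclosingCircle(c); h=cv2.convexHull(c)
        P=onplane("top",h.reshape(-1,2),.015)[:,:2]; (x,y),R=cv2.minEnclosingCircle(P.astype(np.float32)); print("coaster",u,v,r,round(x,4),round(y,4),R)
g=top[225:275,120:430]
cv2.imwrite("pics/tc.png",cv2.resize(cv2.convertScaleAbs(g,alpha=1.3),(775,125),interpolation=2))
s=cv2.imread("pics/scene0.png")[110:210,110:450]
b=cv2.resize(cv2.convertScaleAbs(s,alpha=1.5),(775,228),interpolation=2)
cv2.imwrite("pics/tc.png",np.vstack([cv2.imread("pics/tc.png"),b]))
for z,n,uv in((.06,60,(146,249)),(.085,85,(247,243)),(.135,135,(306,244)),(.11,110,(406,247)),(.09,'cup',(192,243))): print(n,onplane("top",[uv],z).round(4),proj("scene",onplane("top",[uv],z)).round(0))
E
```

```text
[[ 0.6008  0.2237  0.012 ]
 [ 0.7064  0.2187  0.012 ]
 [ 0.669  -0.1549  0.012 ]
 [ 0.5655 -0.1425  0.012 ]]
[[15, 133, 90], [18, 106, 115], [16, 103, 121], [14, 132, 91]]
60 [[0.453  0.2934 0.06  ]] [[426. 172.]]
85 [[0.4694 0.0601 0.085 ]] [[310. 154.]]
135 [[ 0.4646 -0.0666  0.135 ]] [[248. 125.]]
110 [[ 0.4639 -0.2851  0.11  ]] [[147. 125.]]
cup [[0.4663 0.1814 0.09  ]] [[372. 158.]]
```

View pics/tc.png

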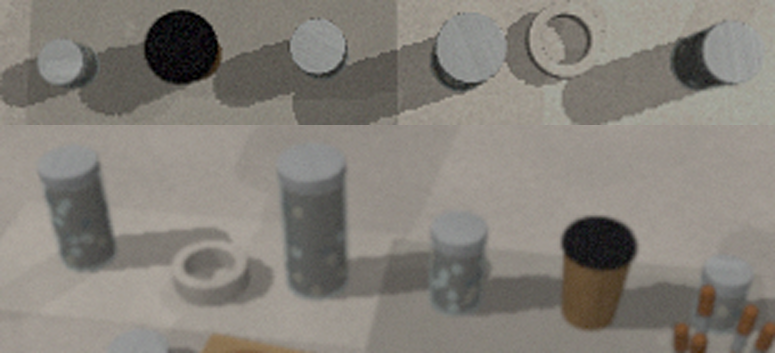

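The lids project consistently into both views, so the identities are settled: 60 at y=.29, cup .18, 85 .06, 135 -.07, 110 -.285. Next I turn the tool so it closes along world x, which makes tool x = +Y, tool y = +X and tool z = down, and raise it.

Call:
{"method": "jog_arm", "body": {"rows": [{"delta_rot": [0,0,1],"translation": [0,0,-0.15],"gripper": 1},{"delta_rot": [0,0,1],"translation": [0,0,-0.15],"gripper": 1},{"delta_rot": [0,0,1],"translation": [0,0,-0.15],"gripper": 1},{"delta_rot": [0,0,1],"translation": [0,0,-0.15],"gripper": 1},{"delta_rot": [0,0,1],"translation": [0,0,-0.15],"gripper": 1}]}}

```text
t: 0.52
position: [0.1332, 0.5334, 0.2264]
tool_rot: [-0.924, -3.002, 0.001]
wrist_force: [0.3, -1.4, -0.1]
opening: 0.997
grasp_force: 0.0
```

Call:
{"method": "jog_arm", "body": {"rows": [{"delta_rot": [0,0,1],"translation": [0,0,-0.15],"gripper": 1},{"delta_rot": [0,0,1],"translation": [0,0,-0.15],"gripper": 1},{"delta_rot": [0,0,1],"translation": [0,0,-0.15],"gripper": 1},{"delta_rot": [0,0,1],"translation": [0,0,-0.15],"gripper": 1},{"delta_rot": [0,0,1],"translation": [0,0,-0.15],"gripper": 1}]}}

```text
t: 0.93
position: [0.1332, 0.5334, 0.2564]
tool_rot: [1.432, 2.796, -0.001]
wrist_force: [-0.6, -1.0, 0.7]
opening: 1.001
grasp_force: 0.0
```

Call:
{"method": "jog_arm", "body": {"rows": [{"delta_rot": [0,0,1],"translation": [0,0,-0.15],"gripper": 1},{"delta_rot": [0,0,1],"translation": [0,0,-0.15],"gripper": 1},{"delta_rot": [0,0,1],"translation": [0,0,-0.15],"gripper": 1},{"delta_rot": [0,0,1],"translation": [0,0,-0.15],"gripper": 1},{"delta_rot": [0,0,1],"translation": [0,0,-0.15],"gripper": 1}]}}

```text
t: 1.35
position: [0.1332, 0.5334, 0.2864]
tool_rot: [1.895, 2.505, -0.001]
wrist_force: [0.7, -0.2, 0.2]
opening: 1.002
grasp_force: 0.0
```

Call:
{"method": "jog_arm", "body": {"rows": [{"delta_rot": [0,0,1],"translation": [0,0,-0.15],"gripper": 1},{"delta_rot": [0,0,1],"translation": [0,0,-0.15],"gripper": 1},{"delta_rot": [0,0,1],"translation": [0,0,-0.15],"gripper": 1},{"delta_rot": [0,0,1],"translation": [0,0,-0.15],"gripper": 1}]}}

```text
t: 1.68
position: [0.1332, 0.5334, 0.3104]
tool_rot: [2.226, 2.217, -0.001]
wrist_force: [0.6, 0.1, 0.9]
opening: 1.002
grasp_force: 0.0
```

Call:
{"method": "jog_arm", "body": {"rows": [{"delta_rot": [0,0,0],"translation": [-0.9,0.75,0],"gripper": 1},{"delta_rot": [0,0,0],"translation": [-0.9,0.75,0],"gripper": 1},{"delta_rot": [0,0,0],"translation": [-0.9,0.75,0],"gripper": 1},{"delta_rot": [0,0,0],"translation": [-0.9,0.75,0],"gripper": 1},{"delta_rot": [0,0,0],"translation": [-0.9,0.75,0],"gripper": 1}]}}

```text
t: 2.1
position: [0.2672, 0.3718, 0.3102]
tool_rot: [2.221, 2.222, -0.0]
wrist_force: [0.8, -0.1, 1.0]
opening: 0.998
grasp_force: 0.0
```

Call:
{"method": "jog_arm", "body": {"rows": [{"delta_rot": [0,0,0],"translation": [-0.9,0.75,0],"gripper": 1},{"delta_rot": [0,0,0],"translation": [-0.9,0.75,0],"gripper": 1},{"delta_rot": [0,0,0],"translation": [-0.9,0.75,0],"gripper": 1},{"delta_rot": [0,0,0],"translation": [-0.9,0.75,0],"gripper": 1},{"delta_rot": [0,0,0],"translation": [-0.9,0.75,0],"gripper": 1}]}}

```text
t: 2.52
position: [0.4006, 0.2115, 0.3104]
tool_rot: [-2.222, -2.221, -0.0]
wrist_force: [0.5, 0.4, 0.1]
opening: 1.0
grasp_force: 0.0
```

Call:
{"method": "jog_arm", "body": {"rows": [{"delta_rot": [0,0,0],"translation": [-0.9,0.75,0],"gripper": 1},{"delta_rot": [0,0,0],"translation": [-0.9,0.75,0],"gripper": 1},{"delta_rot": [0,0,0],"translation": [0,0,0],"gripper": 1},{"delta_rot": [0,0,0],"translation": [0,0,0],"gripper": 1}]}}

```text
t: 2.85
position: [0.4538, 0.1479, 0.3099]
tool_rot: [-2.225, -2.217, 0.002]
wrist_force: [-0.1, 0.0, -0.5]
opening: 1.001
grasp_force: 0.0
```

```bash
python3 - <<'E'
from h import *
s=sense(); im=snapshot("wrist"); cv2.imwrite("pics/w1.png",im)
np.save("w1.npy",np.r_[s["position"],s["tool_rot"]])
E
```

```text
(no output)
```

View pics/w1.png

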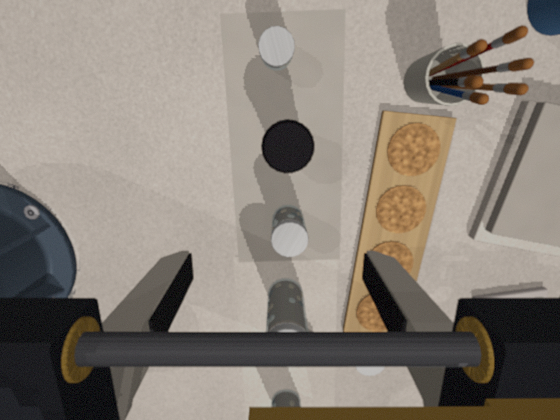

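The wrist view shows the jar 60 lid at (277,46), the cup lid at (288,146), the jar 85 lid at (290,238), coasters at (414,149), (401,209), (389,264) and (373,312), and the pot at (455,75).

```bash
cat >> h.py <<'E'
def circ(im,name,uv,z,R,state=None,thr=None,win=40,tol=.25):
    """local Hough near uv for a circle of radius R (m) at height z -> world xy, px"""
    P=onplane(name,[uv],z,state)[0]; q=proj(name,P+np.array([[R,0,0],[-R,0,0],[0,R,0],[0,-R,0]]),state)
    r=(np.linalg.norm(q[0]-q[1])+np.linalg.norm(q[2]-q[3]))/4
    u,v=int(uv[0]),int(uv[1]); y0,x0=max(v-win,0),max(u-win,0)
    g=cv2.resize(cv2.cvtColor(im,cv2.COLOR_BGR2GRAY)[y0:v+win,x0:u+win],None,fx=4,fy=4,interpolation=2)
    c=cv2.HoughCircles(cv2.GaussianBlur(g,(7,7),0),cv2.HOUGH_GRADIENT,1.5,200,param1=60,param2=10,minRadius=int(4*r*(1-tol)),maxRadius=int(4*r*(1+tol))+1)
    if c is None: return None
    c=c[0,0]; px=((c[0]+.5)/4-.5+x0,(c[1]+.5)/4-.5+y0)
    return onplane(name,[px],z,state)[0][:2].round(4),np.round(px,1),round(c[2]/4,1),round(r,1)
def coasters(im,name,state=None,sat=118):
    h=cv2.cvtColor(cv2.GaussianBlur(im,(3,3),0),cv2.COLOR_BGR2HSV)
    m=((h[...,0]<22)&(h[...,1]>sat)&(h[...,2]>40)).astype(np.uint8)*255
    m=cv2.morphologyEx(m,cv2.MORPH_OPEN,cv2.getStructuringElement(2,(5,5)))
    out=[]
    for c in cv2.findContours(m,0,2)[0]:
        if cv2.contourArea(c)<150: continue
        P=onplane(name,cv2.convexHull(c).reshape(-1,2),.015,state)[:,:2]*1000
        (x,y),(a,b),_=cv2.fitEllipse(P.astype(np.float32)) if len(P)>5 else ((0,0),(0,0),0)
        if 60<b<90: out.append((round(x,1),round(y,1),round(a),round(b)))
    return out
E
python3 - <<'E'
from h import *
w=np.load("w1.npy"); s={"position":w[:3],"tool_rot":w[3:]}
W=cv2.imread("pics/w1.png");T=cv2.imread("pics/top0.png")
for sat in(118,124,130):print("top",coasters(T,"top",None,sat));print("wr ",coasters(W,"wrist",s,sat))
for n,uv,z,R in(("60",(277,46),.06,.022),("85",(290,238),.085,.025),("cup",(288,146),.09,.033)):print("w",n,circ(W,"wrist",uv,z,R,s))
for n,uv,z,R in(("60",(144,250),.06,.022),("85",(247,243),.085,.025),("cup",(192,243),.09,.033),("135",(308,244),.135,.03),("110",(412,246),.11,.028)):print("t",n,circ(T,"top",uv,z,R,win=22))
E
```

```text
top [(622.0, -97.9, 74, 75), (630.9, -8.3, 74, 75), (639.5, 81.0, 74, 75), (648.2, 170.3, 74, 75)]
wr  [(610.4, -104.3, 43, 78), (637.7, 1.8, 49, 70), (640.8, 80.9, 74, 75), (649.4, 170.3, 74, 75)]
top [(621.7, -97.8, 72, 73), (630.6, -8.3, 73, 73), (639.4, 80.9, 72, 73), (647.8, 170.5, 72, 73)]
wr  [(611.4, -103.9, 44, 74), (637.9, 2.4, 47, 67), (640.7, 81.1, 72, 74), (649.4, 170.5, 73, 74)]
top [(629.1, -6.3, 64, 72), (640.2, 76.0, 57, 67)]
wr  [(611.0, -103.3, 42, 70), (646.7, 173.3, 64, 69)]
w 60 (array([0.4573, 0.2991]), array([278.8,  45.6], dtype=float32), np.float32(20.6), np.float64(19.4))
w 85 (array([0.4711, 0.06  ]), array([289.6, 240.2], dtype=float32), np.float32(18.4), np.float64(18.2))
w cup (array([0.4675, 0.184 ]), array([287.6, 146.3], dtype=float32), np.float32(26.4), np.float64(27.5))
t 60 (array([0.4515, 0.2999]), array([143.2, 249.6], dtype=float32), np.float32(8.6), np.float64(9.5))
t 85 (array([0.4687, 0.0611]), array([246.6, 243.3], dtype=float32), np.float32(11.0), np.float64(11.3))
t cup (array([0.4656, 0.1815]), array([191.9, 243.3], dtype=float32), np.float32(14.6), np.float64(14.9))
t 135 (array([ 0.4664, -0.0707]), array([307.9, 243.2], dtype=float32), np.float32(14.3), np.float64(14.4))
t 110 (array([ 0.4672, -0.3   ]), array([412.7, 245.6], dtype=float32), np.float32(11.9), np.float64(12.8))
```

Both views agree within about 2 mm, with sizes and 90 mm spacing as given. Coasters from the pot end (mm): (649,170), (640,81), (631,-8), (622,-98). I start with jar 135 at (.466,-.071).

Call:
{"method": "jog_arm", "body": {"rows": [{"delta_rot": [0,0,0],"translation": [-0.78,0.044,0.39],"gripper": 1},{"delta_rot": [0,0,0],"translation": [-0.78,0.044,0.39],"gripper": 1},{"delta_rot": [0,0,0],"translation": [-0.78,0.044,0.39],"gripper": 1},{"delta_rot": [0,0,0],"translation": [-0.78,0.044,0.39],"gripper": 1},{"delta_rot": [0,0,0],"translation": [-0.78,0.044,0.39],"gripper": 1}]}}

```text
t: 3.32
position: [0.4613, -0.0065, 0.2319]
tool_rot: [2.219, 2.224, 0.001]
wrist_force: [0.8, -0.5, 0.8]
opening: 1.0
grasp_force: 0.0
```

Call:
{"method": "jog_arm", "body": {"rows": [{"delta_rot": [0,0,0],"translation": [-0.78,0.044,0.39],"gripper": 1},{"delta_rot": [0,0,0],"translation": [-0.78,0.044,0.39],"gripper": 1},{"delta_rot": [0,0,0],"translation": [0,0,0],"gripper": 1},{"delta_rot": [0,0,0],"translation": [0,0,0],"gripper": 1}]}}

```text
t: 3.65
position: [0.4648, -0.0686, 0.2007]
tool_rot: [-2.222, -2.219, 0.001]
wrist_force: [0.9, 1.4, 0.1]
opening: 1.001
grasp_force: 0.0
```

```bash
python3 - <<'E'
from h import *
s=sense(); im=snapshot("wrist"); print(s["position"],s["tool_rot"]); cv2.imwrite("pics/w2.png",im)
print(proj("wrist",[[.466,-.071,.135],[.649,.170,.015]],s))
q=proj("wrist",[[.466,-.071,.135]],s)[0]
print(circ(im,"wrist",q,.135,.03,s))
E
```

```text
[ 0.46484696 -0.06856612  0.2007124 ] [-2.22165523e+00 -2.21901066e+00  9.87703702e-04]
[[277.06376578 217.74783414]
 [473.37139321 -68.25525422]]
(array([ 0.4671, -0.0725]), array([278.4, 219.6], dtype=float32), np.float32(37.9), np.float64(36.5))
```

View pics/w2.png

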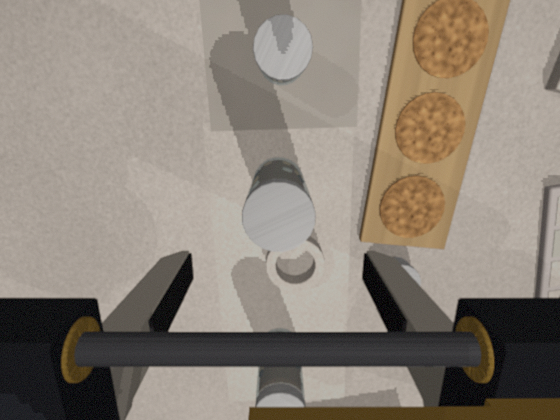

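The lid of jar 135 is centred at about (279,213), 2 mm from plan. I go down and grip.

Call:
{"method": "jog_arm", "body": {"rows": [{"delta_rot": [0,0,0],"translation": [-0.05,0.04,0.85],"gripper": 1},{"delta_rot": [0,0,0],"translation": [0,0,0.85],"gripper": 1},{"delta_rot": [0,0,0],"translation": [0,0,0.85],"gripper": 1},{"delta_rot": [0,0,0],"translation": [0,0,0],"gripper": 1},{"delta_rot": [0,0,0],"translation": [0,0,0],"gripper": 0.6}], "grip_force": 30}}

```text
t: 4.12
position: [0.4668, -0.0695, 0.0996]
tool_rot: [-2.219, -2.222, 0.001]
wrist_force: [0.1, -0.4, 0.9]
opening: 0.966
grasp_force: 0.0
```

Call:
{"method": "jog_arm", "body": {"rows": [{"delta_rot": [0,0,0],"translation": [0,0,0],"gripper": 0},{"delta_rot": [0,0,0],"translation": [0,0,0],"gripper": 0},{"delta_rot": [0,0,0],"translation": [0,0,0],"gripper": 0},{"delta_rot": [0,0,0],"translation": [0,0,0],"gripper": 0},{"delta_rot": [0,0,0],"translation": [0,0,0],"gripper": 0}]}}

```text
t: 4.53
position: [0.4673, -0.0711, 0.1001]
tool_rot: [2.221, 2.22, 0.001]
wrist_force: [-2.1, -0.2, 8.1]
opening: 0.639
grasp_force: 30.0
```

Call:
{"method": "jog_arm", "body": {"rows": [{"delta_rot": [0,0,0],"translation": [0,0,-0.3],"gripper": 0},{"delta_rot": [0,0,0],"translation": [0,0,-0.6],"gripper": 0},{"delta_rot": [0,0,0],"translation": [0,0,-0.8],"gripper": 0},{"delta_rot": [0,0,0],"translation": [0,0,-0.7],"gripper": 0},{"delta_rot": [0,0,0],"translation": [0,0,-0.4],"gripper": 0}]}}

```text
t: 4.95
position: [0.4675, -0.0712, 0.2141]
tool_rot: [2.221, 2.219, 0.002]
wrist_force: [0.9, -0.0, -4.1]
opening: 0.638
grasp_force: 30.0
```

```bash
python3 - <<'E'
from h import *
w=np.load("w1.npy"); s={"position":w[:3],"tool_rot":w[3:]}
print(onplane("wrist",[(482,98),(525,88),(530,63),(520,35),(475,45)],.18,s).round(3), onplane("wrist",[(455,75)],.085,s).round(3))
s=sense();print(s["position"],s["wrist_force"],s["opening"])
E
```

```text
[[0.64  0.237 0.18 ]
 [0.677 0.246 0.18 ]
 [0.677 0.266 0.18 ]
 [0.664 0.289 0.18 ]
 [0.626 0.281 0.18 ]] [[0.66  0.264 0.085]]
[ 0.46751868 -0.07124818  0.21408111] [ 0.92260253 -0.03420785 -4.13143767] 0.6378751538777997
```

Call:
{"method": "jog_arm", "body": {"rows": [{"delta_rot": [0,0,0],"translation": [0.38,0.28,0],"gripper": 0},{"delta_rot": [0,0,0],"translation": [0.76,0.57,0],"gripper": 0},{"delta_rot": [0,0,0],"translation": [0.76,0.57,0],"gripper": 0},{"delta_rot": [0,0,0],"translation": [0.76,0.57,0],"gripper": 0},{"delta_rot": [0,0,0],"translation": [0.76,0.57,0],"gripper": 0}]}}

```text
t: 5.37
position: [0.5699, 0.0672, 0.211]
tool_rot: [-2.222, -2.22, 0.001]
wrist_force: [0.8, -0.9, -4.6]
opening: 0.637
grasp_force: 30.0
```

Call:
{"method": "jog_arm", "body": {"rows": [{"delta_rot": [0,0,0],"translation": [0.76,0.57,0],"gripper": 0},{"delta_rot": [0,0,0],"translation": [0.76,0.57,0],"gripper": 0},{"delta_rot": [0,0,0],"translation": [0.76,0.57,0],"gripper": 0},{"delta_rot": [0,0,0],"translation": [0.34,0.27,0],"gripper": 0},{"delta_rot": [0,0,0],"translation": [0,0,0],"gripper": 0}]}}

```text
t: 5.78
position: [0.6496, 0.1735, 0.2098]
tool_rot: [-2.218, -2.223, 0.001]
wrist_force: [0.3, -1.0, -5.2]
opening: 0.637
grasp_force: 30.0
```

Call:
{"method": "jog_arm", "body": {"rows": [{"delta_rot": [0,0,0],"translation": [0,0,0.4],"gripper": 0},{"delta_rot": [0,0,0],"translation": [0,0,0.6],"gripper": 0},{"delta_rot": [0,0,0],"translation": [0,0,0.6],"gripper": 0},{"delta_rot": [0,0,0],"translation": [0,0,0.3],"gripper": 0},{"delta_rot": [0,0,0],"translation": [0,0,0],"gripper": 0}]}}

```text
t: 6.2
position: [0.6467, 0.1696, 0.132]
tool_rot: [-2.22, -2.218, 0.008]
wrist_force: [-0.4, 0.4, -5.2]
opening: 0.64
grasp_force: 30.0
```

Call:
{"method": "jog_arm", "body": {"rows": [{"delta_rot": [0,0,0],"translation": [0,0,0],"gripper": 0},{"delta_rot": [0,0,0],"translation": [0,0,0],"gripper": 0}]}}

```text
t: 6.37
position: [0.6494, 0.1704, 0.1369]
tool_rot: [2.221, 2.22, 0.003]
wrist_force: [0.3, 0.3, -4.2]
opening: 0.639
grasp_force: 30.0
```

```bash
python3 - <<'E'
from h import *
s=sense(); im=snapshot("wrist"); print(s["position"]); cv2.imwrite("pics/w3.png",im); np.save("w3.npy",np.r_[s["position"],s["tool_rot"]])
q=s["position"]+[0,0,.037]
u=proj("wrist",[q],s)[0];print(u,circ(im,"wrist",u,q[2],.03,s,win=60)); print(coasters(im,"wrist",s))
E
```

```text
[0.64944116 0.17036334 0.13685017]
[274.66138071 278.12168065] (array([0.6509, 0.1688]), array([277.6, 280.8], dtype=float32), np.float32(59.6), np.float64(56.2))
[(650.0, 174.8, 65, 72)]
```

View pics/w3.png

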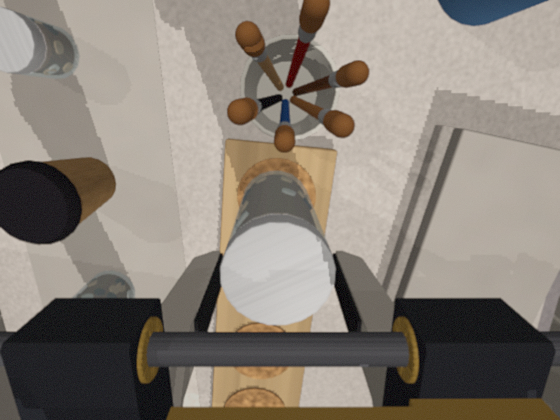

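The jar is in the jaws, lid at about (278,270) against an expected (275,278), and above its coaster. I lower the last 21 mm slowly.

Call:
{"method": "jog_arm", "body": {"rows": [{"delta_rot": [0,0,0],"translation": [0,0,0.2],"gripper": 0},{"delta_rot": [0,0,0],"translation": [0,0,0.18],"gripper": 0},{"delta_rot": [0,0,0],"translation": [0,0,0.1],"gripper": 0},{"delta_rot": [0,0,0],"translation": [0,0,0.04],"gripper": 0},{"delta_rot": [0,0,0],"translation": [0,0,0],"gripper": 0}]}}

```text
t: 6.83
position: [0.6483, 0.1706, 0.1149]
tool_rot: [-2.221, -2.221, 0.001]
wrist_force: [-3.7, 0.3, 4.7]
opening: 0.64
grasp_force: 30.0
```

Call:
{"method": "jog_arm", "body": {"rows": [{"delta_rot": [0,0,0],"translation": [0,0,0.02],"gripper": 0},{"delta_rot": [0,0,0],"translation": [0,0,0],"gripper": 0},{"delta_rot": [0,0,0],"translation": [0,0,0],"gripper": 0}]}}

```text
t: 7.08
position: [0.6484, 0.1707, 0.1149]
tool_rot: [-2.221, -2.221, 0.0]
wrist_force: [-6.2, 0.0, 10.0]
opening: 0.637
grasp_force: 30.1
```

It is seated, with 10 N upward. I release, rise, and go towards jar 110 at (.467,-.299).

Call:
{"method": "jog_arm", "body": {"rows": [{"delta_rot": [0,0,0],"translation": [0,0,0],"gripper": 0.7},{"delta_rot": [0,0,0],"translation": [0,0,0],"gripper": 0.9},{"delta_rot": [0,0,0],"translation": [0,0,0],"gripper": 1},{"delta_rot": [0,0,0],"translation": [0,0,0],"gripper": 1},{"delta_rot": [0,0,0],"translation": [0,0,-0.2],"gripper": 1}]}}

```text
t: 7.5
position: [0.648, 0.1703, 0.1203]
tool_rot: [-2.221, -2.22, 0.003]
wrist_force: [0.5, -0.1, -0.4]
opening: 0.937
grasp_force: 0.0
```

Call:
{"method": "jog_arm", "body": {"rows": [{"delta_rot": [0,0,0],"translation": [0,0,-0.7],"gripper": 1},{"delta_rot": [0,0,0],"translation": [0,0,-0.9],"gripper": 1},{"delta_rot": [0,0,0],"translation": [0,0,-0.9],"gripper": 1},{"delta_rot": [0,0,0],"translation": [0,0,0],"gripper": 1},{"delta_rot": [0,0,0],"translation": [0,0,0],"gripper": 1}]}}

```text
t: 7.92
position: [0.6497, 0.1706, 0.2244]
tool_rot: [2.22, 2.219, 0.006]
wrist_force: [-0.7, -0.1, 0.8]
opening: 0.999
grasp_force: 0.0
```

```bash
python3 - <<'E'
from h import *
s=sense(); print(s["position"]); im=snapshot("wrist"); cv2.imwrite("pics/w4.png",im)
u=proj("wrist",[[.649,.1705,.15]],s)[0];print(u,circ(im,"wrist",u,.15,.03,s,win=60)); print(coasters(im,"wrist",s))
t=snapshot("top");cv2.imwrite("pics/top1.png",t);u=proj("top",[[.649,.1705,.15]])[0];print(u,circ(t,"top",u,.15,.03,win=25))
E
```

```text
[0.64971946 0.17064611 0.22440164]
[274.24813841 211.75440358] (array([0.6483, 0.1716]), array([273.4, 210.4], dtype=float32), np.float32(34.4), np.float64(35.6))
[(624.1, -114.6, 41, 63), (632.3, -8.5, 74, 76), (640.9, 79.5, 71, 74), (654.1, 178.8, 55, 68)]
[196.21429324 155.25591693] (array([0.6472, 0.1718]), array([195.6, 156.1], dtype=float32), np.float32(13.5), np.float64(13.6))
```

Call:
{"method": "jog_arm", "body": {"rows": [{"delta_rot": [0,0,0],"translation": [-0.84,-0.327,0],"gripper": 1},{"delta_rot": [0,0,0],"translation": [-0.84,-0.327,0],"gripper": 1},{"delta_rot": [0,0,0],"translation": [-0.84,-0.327,0],"gripper": 1},{"delta_rot": [0,0,0],"translation": [-0.84,-0.327,0],"gripper": 1},{"delta_rot": [0,0,0],"translation": [-0.84,-0.327,0],"gripper": 1}]}}

```text
t: 8.43
position: [0.5817, 0.0012, 0.2201]
tool_rot: [-2.22, -2.22, 0.003]
wrist_force: [0.2, 0.7, -0.1]
opening: 0.998
grasp_force: 0.0
```

Call:
{"method": "jog_arm", "body": {"rows": [{"delta_rot": [0,0,0],"translation": [-0.84,-0.327,0],"gripper": 1},{"delta_rot": [0,0,0],"translation": [-0.84,-0.327,0],"gripper": 1},{"delta_rot": [0,0,0],"translation": [-0.84,-0.327,0],"gripper": 1},{"delta_rot": [0,0,0],"translation": [-0.84,-0.327,0.2],"gripper": 1},{"delta_rot": [0,0,0],"translation": [-0.84,-0.327,0.2],"gripper": 1}]}}

```text
t: 8.85
position: [0.5164, -0.1668, 0.2045]
tool_rot: [-2.221, -2.22, 0.001]
wrist_force: [0.3, -0.8, -0.1]
opening: 0.997
grasp_force: 0.0
```

Call:
{"method": "jog_arm", "body": {"rows": [{"delta_rot": [0,0,0],"translation": [-0.84,-0.327,0.2],"gripper": 1},{"delta_rot": [0,0,0],"translation": [-0.84,-0.327,0.2],"gripper": 1},{"delta_rot": [0,0,0],"translation": [-0.84,-0.327,0.2],"gripper": 1},{"delta_rot": [0,0,0],"translation": [-0.82,-0.327,0.2],"gripper": 1},{"delta_rot": [0,0,0],"translation": [0,0,0],"gripper": 1}]}}

```text
t: 9.27
position: [0.4622, -0.3028, 0.1708]
tool_rot: [-2.223, -2.214, 0.003]
wrist_force: [0.2, -0.4, -0.2]
opening: 0.998
grasp_force: 0.0
```

Call:
{"method": "jog_arm", "body": {"rows": [{"delta_rot": [0,0,0],"translation": [0,0,0],"gripper": 1}]}}

```text
t: 9.35
position: [0.464, -0.2997, 0.172]
tool_rot: [-2.223, -2.215, 0.0]
wrist_force: [-0.1, -0.3, 0.9]
opening: 1.0
grasp_force: 0.0
```

```bash
python3 - <<'E'
from h import *
s=sense(); print(s["position"],s["tool_rot"]); im=snapshot("wrist"); cv2.imwrite("pics/w5.png",im)
u=proj("wrist",[[.467,-.2995,.11]],s)[0];print(u,circ(im,"wrist",u,.11,.028,s,win=60))
E
```

```text
[ 0.46400718 -0.29972271  0.17196069] [-2.22288624e+00 -2.21545158e+00  4.76146154e-04]
[279.46242848 216.17391659] (array([ 0.4689, -0.3029]), array([281.8, 220.3], dtype=float32), np.float32(35.8), np.float64(34.7))
```

View pics/w5.png

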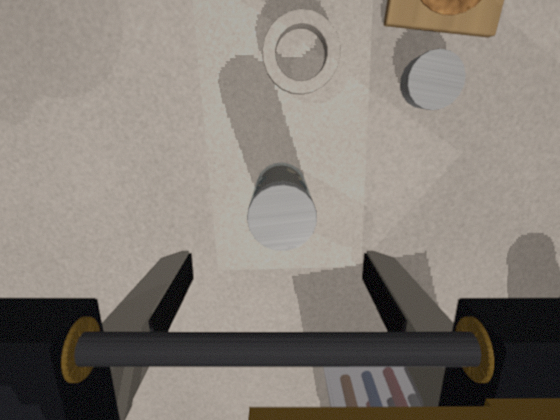

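The lid of jar 110 is at about (282,216), very near plan. I go down and grip.

Call:
{"method": "jog_arm", "body": {"rows": [{"delta_rot": [0,0,0],"translation": [-0.02,0.11,0.75],"gripper": 1},{"delta_rot": [0,0,0],"translation": [0,0,0.75],"gripper": 1},{"delta_rot": [0,0,0],"translation": [0,0,0.75],"gripper": 1},{"delta_rot": [0,0,0],"translation": [0,0,0],"gripper": 1},{"delta_rot": [0,0,0],"translation": [0,0,0],"gripper": 0.6}], "grip_force": 30}}

```text
t: 9.82
position: [0.4697, -0.2984, 0.0832]
tool_rot: [-2.218, -2.221, 0.0]
wrist_force: [0.6, 0.0, 0.9]
opening: 0.963
grasp_force: 0.0
```

Call:
{"method": "jog_arm", "body": {"rows": [{"delta_rot": [0,0,0],"translation": [0,0,0],"gripper": 0},{"delta_rot": [0,0,0],"translation": [0,0,0],"gripper": 0},{"delta_rot": [0,0,0],"translation": [0,0,0],"gripper": 0},{"delta_rot": [0,0,0],"translation": [0,0,0],"gripper": 0},{"delta_rot": [0,0,0],"translation": [0,0,0],"gripper": 0}]}}

```text
t: 10.23
position: [0.47, -0.3001, 0.0844]
tool_rot: [2.221, 2.22, 0.0]
wrist_force: [-1.1, 0.4, 1.5]
opening: 0.618
grasp_force: 0.6
```

Call:
{"method": "jog_arm", "body": {"rows": [{"delta_rot": [0,0,0],"translation": [0,0,-0.3],"gripper": 0},{"delta_rot": [0,0,0],"translation": [0,0,-0.6],"gripper": 0},{"delta_rot": [0,0,0],"translation": [0,0,-0.7],"gripper": 0},{"delta_rot": [0,0,0],"translation": [0,0,-0.4],"gripper": 0},{"delta_rot": [0,0,0],"translation": [0,0,0],"gripper": 0}]}}

```text
t: 10.65
position: [0.4711, -0.3009, 0.1677]
tool_rot: [2.218, 2.217, 0.001]
wrist_force: [0.4, -0.4, -3.2]
opening: 0.58
grasp_force: 30.0
```

The opening (.58, about 54 mm) is a little less than 56 mm, so I check the grasp.

```bash
python3 - <<'E'
from h import *
s=sense(); print(s["position"],s["opening"],s["grasp_force"],s["wrist_force"],s["moment"]); im=snapshot("wrist"); cv2.imwrite("pics/w6.png",im)
q=s["position"]+[0,0,.0255]
u=proj("wrist",[q],s)[0];print(u,circ(im,"wrist",u,q[2],.028,s,win=60))
E
```

```text
[ 0.47112888 -0.30087799  0.16770147] 0.579883071440421 29.98631626367569 [ 0.35086772 -0.39157156 -3.22976867] [-0.10190058  0.00360134 -0.01447807]
[274.89804434 267.7893177 ] (array([ 0.4726, -0.3048]), array([277.6, 274.3], dtype=float32), np.float32(52.7), np.float64(49.4))
```

View pics/w6.png

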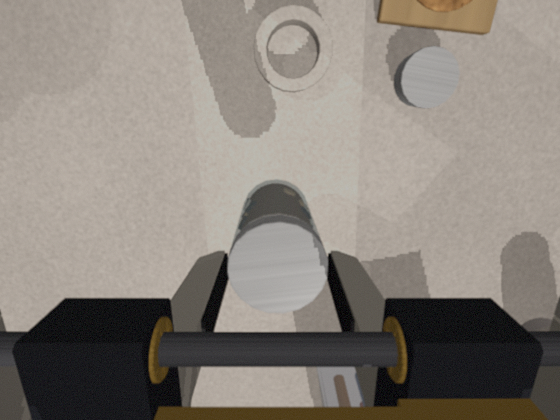

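```bash
python3 - <<'E'
from h import *
s=sense(); p=s["position"]; 
for dy in(-.003,0,.003,.006): 
  b=proj("wrist",p+np.array([[0,.028+dy,-.0844],[0,-.028+dy,.0256],[.028,dy,.0256],[-.028,dy,.0256]]),s); print(dy,b.round(0).tolist())
E
```

```text
-0.003 [[275.0, 179.0], [275.0, 317.0], [327.0, 273.0], [223.0, 273.0]]
0 [[275.0, 175.0], [275.0, 313.0], [327.0, 268.0], [223.0, 268.0]]
0.003 [[275.0, 172.0], [275.0, 308.0], [327.0, 263.0], [223.0, 263.0]]
0.006 [[275.0, 168.0], [275.0, 303.0], [327.0, 258.0], [222.0, 258.0]]
```

The grasp is centred and upright, since the projected edges agree within 3 mm. I carry it to coaster (.640,.081).

Call:
{"method": "jog_arm", "body": {"rows": [{"delta_rot": [0,0,0],"translation": [0.4,0.176,0],"gripper": 0},{"delta_rot": [0,0,0],"translation": [0.796,0.352,0],"gripper": 0},{"delta_rot": [0,0,0],"translation": [0.796,0.352,0],"gripper": 0},{"delta_rot": [0,0,0],"translation": [0.796,0.352,0],"gripper": 0},{"delta_rot": [0,0,0],"translation": [0.796,0.352,0],"gripper": 0}]}}

```text
t: 11.12
position: [0.5327, -0.1548, 0.1621]
tool_rot: [-2.221, -2.219, 0.002]
wrist_force: [0.0, -0.6, -2.4]
opening: 0.582
grasp_force: 30.0
```

Call:
{"method": "jog_arm", "body": {"rows": [{"delta_rot": [0,0,0],"translation": [0.796,0.352,0],"gripper": 0},{"delta_rot": [0,0,0],"translation": [0.796,0.352,0],"gripper": 0},{"delta_rot": [0,0,0],"translation": [0.796,0.352,0],"gripper": 0},{"delta_rot": [0,0,0],"translation": [0.796,0.352,0],"gripper": 0},{"delta_rot": [0,0,0],"translation": [0.796,0.352,0],"gripper": 0}]}}

```text
t: 11.53
position: [0.6032, 0.0044, 0.1619]
tool_rot: [-2.221, -2.22, 0.003]
wrist_force: [1.2, -0.2, -2.9]
opening: 0.58
grasp_force: 30.0
```

Call:
{"method": "jog_arm", "body": {"rows": [{"delta_rot": [0,0,0],"translation": [0.796,0.352,0],"gripper": 0},{"delta_rot": [0,0,0],"translation": [0.796,0.352,0],"gripper": 0},{"delta_rot": [0,0,0],"translation": [0.4,0.176,0],"gripper": 0},{"delta_rot": [0,0,0],"translation": [0,0,0],"gripper": 0},{"delta_rot": [0,0,0],"translation": [0,0,0],"gripper": 0}]}}

```text
t: 11.95
position: [0.6381, 0.0828, 0.1617]
tool_rot: [-2.219, -2.221, 0.004]
wrist_force: [-0.2, -1.0, -3.9]
opening: 0.585
grasp_force: 30.0
```

Call:
{"method": "jog_arm", "body": {"rows": [{"delta_rot": [0,0,0],"translation": [0,0,0],"gripper": 0}]}}

```text
t: 12.03
position: [0.6381, 0.0815, 0.1624]
tool_rot: [-2.221, -2.22, 0.003]
wrist_force: [-0.7, 0.1, -2.5]
opening: 0.581
grasp_force: 30.0
```

Call:
{"method": "jog_arm", "body": {"rows": [{"delta_rot": [0,0,0],"translation": [0,0.03,0.4],"gripper": 0},{"delta_rot": [0,0,0],"translation": [0,0.02,0.5],"gripper": 0},{"delta_rot": [0,0,0],"translation": [0,0,0.35],"gripper": 0},{"delta_rot": [0,0,0],"translation": [0,0,0.12],"gripper": 0},{"delta_rot": [0,0,0],"translation": [0,0,0.06],"gripper": 0}]}}

```text
t: 12.45
position: [0.6402, 0.0812, 0.1055]
tool_rot: [-2.222, -2.219, 0.002]
wrist_force: [0.9, -0.2, -3.1]
opening: 0.58
grasp_force: 30.0
```

Call:
{"method": "jog_arm", "body": {"rows": [{"delta_rot": [0,0,0],"translation": [0,0,0.06],"gripper": 0},{"delta_rot": [0,0,0],"translation": [0,0,0.05],"gripper": 0},{"delta_rot": [0,0,0],"translation": [0,0,0],"gripper": 0},{"delta_rot": [0,0,0],"translation": [0,0,0],"gripper": 0}]}}

```text
t: 12.78
position: [0.6411, 0.0823, 0.1026]
tool_rot: [2.222, 2.221, 0.001]
wrist_force: [-0.1, -0.6, -3.2]
opening: 0.584
grasp_force: 30.0
```

Not yet in contact (force still -3 N), so I creep down.

Call:
{"method": "jog_arm", "body": {"rows": [{"delta_rot": [0,0,0],"translation": [0,0,0.05],"gripper": 0},{"delta_rot": [0,0,0],"translation": [0,0,0.05],"gripper": 0},{"delta_rot": [0,0,0],"translation": [0,0,0],"gripper": 0},{"delta_rot": [0,0,0],"translation": [0,0,0],"gripper": 0}]}}

```text
t: 13.12
position: [0.6417, 0.0824, 0.1006]
tool_rot: [2.221, 2.22, 0.003]
wrist_force: [-6.0, -1.1, 15.1]
opening: 0.58
grasp_force: 30.1
```

Call:
{"method": "jog_arm", "body": {"rows": [{"delta_rot": [0,0,0],"translation": [0,0,-0.03],"gripper": 0.66},{"delta_rot": [0,0,0],"translation": [0,0,0],"gripper": 0.85},{"delta_rot": [0,0,0],"translation": [0,0,0],"gripper": 1},{"delta_rot": [0,0,0],"translation": [0,0,0],"gripper": 1},{"delta_rot": [0,0,0],"translation": [0,0,0],"gripper": 1}]}}

```text
t: 13.53
position: [0.6409, 0.0823, 0.0991]
tool_rot: [-2.222, -2.221, 0.0]
wrist_force: [-0.2, -0.0, -0.7]
opening: 0.891
grasp_force: 0.0
```

Call:
{"method": "jog_arm", "body": {"rows": [{"delta_rot": [0,0,0],"translation": [0,0,-0.3],"gripper": 1},{"delta_rot": [0,0,0],"translation": [0,0,-0.8],"gripper": 1},{"delta_rot": [0,0,0],"translation": [0,0,-0.9],"gripper": 1},{"delta_rot": [0,0,0],"translation": [0,0,-0.9],"gripper": 1},{"delta_rot": [0,0,0],"translation": [0,0,0],"gripper": 1}]}}

```text
t: 13.95
position: [0.6438, 0.0825, 0.2239]
tool_rot: [2.216, 2.216, 0.013]
wrist_force: [0.9, 0.3, 0.6]
opening: 1.002
grasp_force: 0.0
```

```bash
python3 - <<'E'
from h import *
s=sense(); print(s["position"]); im=snapshot("wrist"); cv2.imwrite("pics/w7.png",im)
t=snapshot("top");cv2.imwrite("pics/top2.png",t)
for n,x,y,z,R in((135,.649,.1705,.15,.03),(110,.64,.082,.125,.028)):
  u=proj("wrist",[[x,y,z]],s)[0];print(u,circ(im,"wrist",u,z,R,s,win=60)); print(coasters(im,"wrist",s))
  u=proj("top",[[x,y,z]])[0];print(u,circ(t,"top",u,z,R,win=22))
E
```

```text
[0.6438356  0.08251365 0.22385916]
[281.22215115  99.02643575] (array([0.6504, 0.1714]), array([283.1,  97.7], dtype=float32), np.float32(42.9), np.float64(41.4))
[(623.4, -98.2, 74, 77), (632.1, -8.8, 74, 75), (641.0, 83.3, 69, 73)]
[196.21429324 155.25591693] (array([0.6668, 0.1575]), array([202.7, 147.4], dtype=float32), np.float32(13.8), np.float64(13.6))
[270.1028124  203.85792809] (array([0.6414, 0.0809]), array([271.7, 205.1], dtype=float32), np.float32(29.9), np.float64(30.7))
[(623.4, -98.2, 74, 77), (632.1, -8.8, 74, 75), (641.0, 83.3, 69, 73)]
[238.21302608 163.23920579] (array([0.6611, 0.0983]), array([231.2, 153.9], dtype=float32), np.float32(12.9), np.float64(12.5))
```

View pics/w7.png

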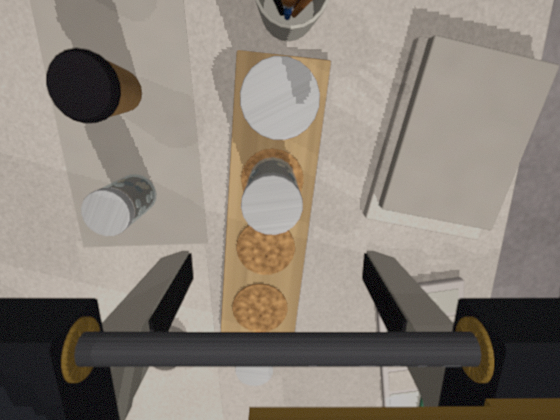

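The wrist view shows jar 135 at (280,97) and jar 110 at (272,205), upright and within 2 mm of their coasters. Next is jar 85.

Call:
{"method": "jog_arm", "body": {"rows": [{"delta_rot": [0,0,0],"translation": [-0.09,-0.71,0],"gripper": 1},{"delta_rot": [0,0,0],"translation": [-0.09,-0.71,0],"gripper": 1},{"delta_rot": [0,0,0],"translation": [-0.09,-0.71,0],"gripper": 1},{"delta_rot": [0,0,0],"translation": [-0.09,-0.71,0.6],"gripper": 1},{"delta_rot": [0,0,0],"translation": [-0.09,-0.71,0.6],"gripper": 1}]}}

```text
t: 14.47
position: [0.4974, 0.0642, 0.1665]
tool_rot: [2.222, 2.221, 0.001]
wrist_force: [0.2, 0.6, -0.9]
opening: 1.002
grasp_force: 0.0
```

Call:
{"method": "jog_arm", "body": {"rows": [{"delta_rot": [0,0,0],"translation": [-0.09,-0.71,0.6],"gripper": 1},{"delta_rot": [0,0,0],"translation": [0,0,0],"gripper": 1},{"delta_rot": [0,0,0],"translation": [0,0,0],"gripper": 1},{"delta_rot": [0,0,0],"translation": [0,0,0],"gripper": 1}]}}

```text
t: 14.8
position: [0.4713, 0.0608, 0.1435]
tool_rot: [2.222, 2.221, 0.001]
wrist_force: [0.5, -0.4, -0.1]
opening: 1.0
grasp_force: 0.0
```

```bash
python3 - <<'E'
from h import *
s=sense(); print(s["position"],s["tool_rot"]); im=snapshot("wrist"); cv2.imwrite("pics/w8.png",im)
u=proj("wrist",[[.470,.0605,.085]],s)[0];print(u,circ(im,"wrist",u,.085,.025,s,win=60))
E
```

```text
[0.47128149 0.06079219 0.14346781] [2.22180725e+00 2.22056621e+00 5.80548951e-04]
[273.75927632 218.07181894] (array([0.4707, 0.0604]), array([274.7, 218.2], dtype=float32), np.float32(31.3), np.float64(31.3))
```

Call:
{"method": "jog_arm", "body": {"rows": [{"delta_rot": [0,0,0],"translation": [0,0,0.68],"gripper": 1},{"delta_rot": [0,0,0],"translation": [0,0,0.68],"gripper": 1},{"delta_rot": [0,0,0],"translation": [0,0,0.68],"gripper": 1},{"delta_rot": [0,0,0],"translation": [0,0,0],"gripper": 0.7},{"delta_rot": [0,0,0],"translation": [0,0,0],"gripper": 0}], "grip_force": 25}}

```text
t: 15.27
position: [0.471, 0.0608, 0.0616]
tool_rot: [-2.221, -2.22, 0.001]
wrist_force: [-0.4, -0.4, 0.2]
opening: 0.906
grasp_force: 0.0
```

Call:
{"method": "jog_arm", "body": {"rows": [{"delta_rot": [0,0,0],"translation": [0,0,0],"gripper": 0},{"delta_rot": [0,0,0],"translation": [0,0,0],"gripper": 0},{"delta_rot": [0,0,0],"translation": [0,0,0],"gripper": 0},{"delta_rot": [0,0,0],"translation": [0,0,0],"gripper": 0},{"delta_rot": [0,0,0],"translation": [0,0,0],"gripper": 0}]}}

```text
t: 15.68
position: [0.4708, 0.0608, 0.0623]
tool_rot: [2.221, 2.22, 0.001]
wrist_force: [-0.4, -0.5, 0.9]
opening: 0.547
grasp_force: 0.5
```

Call:
{"method": "jog_arm", "body": {"rows": [{"delta_rot": [0,0,0],"translation": [0,0,0],"gripper": 0},{"delta_rot": [0,0,0],"translation": [0,0,0],"gripper": 0},{"delta_rot": [0,0,0],"translation": [0,0,0],"gripper": 0}]}}

```text
t: 15.93
position: [0.471, 0.0608, 0.0636]
tool_rot: [2.221, 2.221, 0.001]
wrist_force: [-11.6, -0.5, 39.9]
opening: 0.337
grasp_force: 23.7
```

Opening .337 and 40 N upward is wrong for a 50 mm jar. I look before moving.

```bash
python3 - <<'E'
from h import *
s=sense(); print(s); im=snapshot("wrist"); sc=snapshot("scene")
c=sc[60:240,200:440]
a=cv2.resize(c,(560,420),interpolation=2)
cv2.imwrite("pics/w9.png",cv2.resize(np.hstack([im[:,140:420],cv2.convertScaleAbs(a,alpha=1.4)]),(800,400)))
E
```

```text
{'t': 15.9333, 'joints': array([ 3.03657600e-02,  4.13060167e-01,  1.95512091e+00, -5.38980913e-05,
        7.72438330e-01,  3.07334263e-02]), 'qvel': array([ 0.0004213 , -0.01603611, -0.00656558, -0.00104325,  0.01055992,
       -0.0009261 ]), 'joint_efforts': array([-3.89463007e-01, -2.94495714e+01, -1.70740235e+01,  1.03536041e-01,
       -3.08793671e+00,  1.49484677e-02]), 'position': array([0.47098781, 0.06081647, 0.06356767]), 'tool_rot': array([2.22131583e+00, 2.22058496e+00, 1.07277691e-03]), 'wrist_force': array([-11.59068798,  -0.46764219,  39.87136509]), 'moment': array([-0.15871564,  2.23675831,  0.01252254]), 'grasp_force': 23.702366498764604, 'opening': 0.33674921021830634}
```

View pics/w9.png

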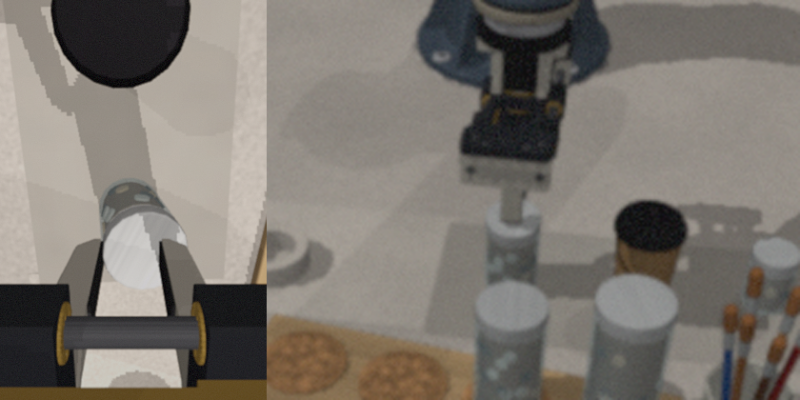

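```bash
python3 - <<'E'
from h import *
im=snapshot("wrist"); sc=snapshot("scene"); cv2.imwrite("pics/w10raw.png",im); cv2.imwrite("pics/s10raw.png",sc); s=sense()
for z in(.085,.075,.047): print(z,proj("wrist",[[.471,.061,z],[.471,.086,z],[.471+.025,.061,z]],s).round(0).tolist(),proj("scene",[[.471,.061,z]]).round(0))
cv2.imwrite("pics/w10.png",np.hstack([cv2.resize(im[170:350,190:370],(400,400),interpolation=2),cv2.resize(cv2.convertScaleAbs(sc[120:200,270:350],alpha=1.4),(400,400),interpolation=2)]))
E
```

```text
0.085 [[274.0, 263.0], [274.0, 220.0], [319.0, 263.0]] [[311. 155.]]
0.075 [[274.0, 255.0], [274.0, 214.0], [317.0, 255.0]] [[310. 159.]]
0.047 [[274.0, 237.0], [274.0, 201.0], [312.0, 237.0]] [[310. 169.]]
```

View pics/w10.png

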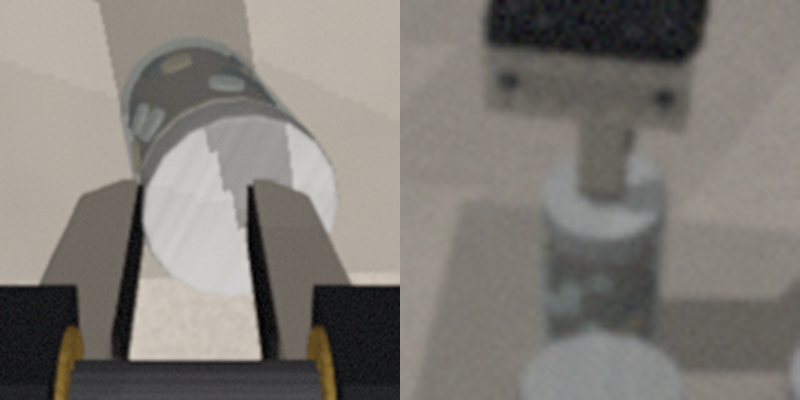

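The +x fingertip sits on top of the lid, at crop (280,190), so the tips grip higher than I assumed and it slipped over. The jar still looks upright, shifted about 12 mm in +x. I relieve the load, open, back off and re-measure.

Call:
{"method": "jog_arm", "body": {"rows": [{"delta_rot": [0,0,0],"translation": [0,0,-0.06],"gripper": 0.36},{"delta_rot": [0,0,0],"translation": [0,0,-0.03],"gripper": 0.45},{"delta_rot": [0,0,0],"translation": [0,0,0],"gripper": 0.6},{"delta_rot": [0,0,0],"translation": [0,0,0],"gripper": 0.8},{"delta_rot": [0,0,0],"translation": [0,0,0],"gripper": 1}], "grip_force": 10}}

```text
t: 16.55
position: [0.4715, 0.0608, 0.0659]
tool_rot: [2.221, 2.22, 0.002]
wrist_force: [-0.0, -0.2, 7.1]
opening: 0.553
grasp_force: 3.5
```

Call:
{"method": "jog_arm", "body": {"rows": [{"delta_rot": [0,0,0],"translation": [0,0,0],"gripper": 1},{"delta_rot": [0,0,0],"translation": [0,0,0],"gripper": 1},{"delta_rot": [0,0,0],"translation": [0,0,-0.5],"gripper": 1},{"delta_rot": [0,0,0],"translation": [0,0,-0.7],"gripper": 1},{"delta_rot": [0,0,0],"translation": [0,0,-0.7],"gripper": 1}]}}

```text
t: 16.97
position: [0.4697, 0.0607, 0.1415]
tool_rot: [-2.221, -2.22, 0.003]
wrist_force: [0.7, -1.0, 0.9]
opening: 0.907
grasp_force: 0.0
```

Call:
{"method": "jog_arm", "body": {"rows": [{"delta_rot": [0,0,0],"translation": [0,0,0],"gripper": 1},{"delta_rot": [0,0,0],"translation": [0,0,0],"gripper": 1}]}}

```text
t: 17.13
position: [0.4711, 0.0608, 0.142]
tool_rot: [2.221, 2.22, 0.003]
wrist_force: [0.4, -0.8, -1.0]
opening: 0.993
grasp_force: 0.0
```

```bash
python3 - <<'E'
from h import *
s=sense(); im=snapshot("wrist"); sc=snapshot("scene"); cv2.imwrite("pics/w11raw.png",im); cv2.imwrite("pics/s11raw.png",sc); print(s["position"],s["wrist_force"],s["opening"])
u=proj("wrist",[[.480,.062,.085]],s)[0];print(u,circ(im,"wrist",u,.085,.025,s,win=60))
for z in(0,.085): print(proj("scene",[[.48,.061,z]]).round(0))
cv2.imwrite("pics/w11.png",np.hstack([cv2.resize(im[100:340,160:400],(400,400),interpolation=2),cv2.resize(cv2.convertScaleAbs(sc[60:200,240:380],alpha=1.4),(400,400),interpolation=2)]))
E
```

```text
[0.47107365 0.06082071 0.14200283] [ 0.41016144 -0.83136643 -0.99874786] 0.9926524113873295
[286.82079139 216.87588358] (array([0.4755, 0.062 ]), array([280.9, 216.9], dtype=float32), np.float32(31.2), np.float64(31.5))
[[308. 190.]]
[[310. 157.]]
```

View pics/w11.png

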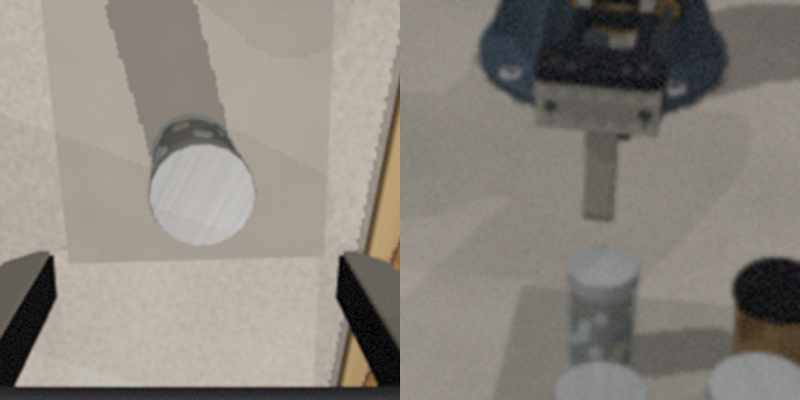

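Jar 85 stands upright at (.4755,.062). The fingertip in the scene view ends at about (310,136), which gives its true height.

```bash
python3 - <<'E'
from h import *
for x in(.471+.0465,.471+.064):
  for z in(.10,.125,.15,.165): print(x,z,proj("scene",[[x,.061,z]]).round(1))
s=sense();
# finger tip in wrist: row 252
for z in(-.017,.0,.02): print(z,proj("wrist",s["position"]+np.array([[.0465,.0075,z],[.0465,-.0075,z]]),s).round(0).tolist())
E
```

```text
0.5175 0.1 [[307.8 162.8]]
0.5175 0.125 [[308.3 152.2]]
0.5175 0.15 [[308.9 141.2]]
0.5175 0.165 [[309.2 134.3]]
0.5349999999999999 0.1 [[306.5 168.4]]
0.5349999999999999 0.125 [[307.  157.8]]
0.5349999999999999 0.15 [[307.6 146.7]]
0.5349999999999999 0.165 [[307.9 139.9]]
-0.017 [[346.0, 227.0], [345.0, 248.0]]
0.0 [[352.0, 237.0], [350.0, 260.0]]
0.02 [[360.0, 251.0], [358.0, 275.0]]
```

The fingertips stand about 20 mm above the reported TCP rather than 17 mm below it; the two views agree and it explains the slip. I therefore go lower, to TCP z .03 (tips about .05), which is safe either way.

Call:
{"method": "jog_arm", "body": {"rows": [{"delta_rot": [0,0,0],"translation": [0.03,0.11,0.7],"gripper": 1},{"delta_rot": [0,0,0],"translation": [0,0,0.8],"gripper": 1},{"delta_rot": [0,0,0],"translation": [0,0,0.8],"gripper": 1},{"delta_rot": [0,0,0],"translation": [0,0,0.3],"gripper": 1},{"delta_rot": [0,0,0],"translation": [0,0,0.2],"gripper": 1}], "grip_force": 25}}

```text
t: 17.65
position: [0.4728, 0.0619, 0.0261]
tool_rot: [-2.219, -2.218, 0.006]
wrist_force: [0.1, 0.8, 0.2]
opening: 1.002
grasp_force: 0.0
```

Call:
{"method": "jog_arm", "body": {"rows": [{"delta_rot": [0,0,0],"translation": [0,0,0],"gripper": 0.7},{"delta_rot": [0,0,0],"translation": [0,0,0],"gripper": 0.4},{"delta_rot": [0,0,0],"translation": [0,0,0],"gripper": 0.4},{"delta_rot": [0,0,0],"translation": [0,0,0],"gripper": 0.4},{"delta_rot": [0,0,0],"translation": [0,0,0],"gripper": 0.4}]}}

```text
t: 18.07
position: [0.4754, 0.062, 0.03]
tool_rot: [2.221, 2.22, 0.002]
wrist_force: [-0.4, -0.8, 0.2]
opening: 0.692
grasp_force: 0.0
```

Call:
{"method": "jog_arm", "body": {"rows": [{"delta_rot": [0,0,0],"translation": [0,0,0],"gripper": 0.4},{"delta_rot": [0,0,0],"translation": [0,0,0],"gripper": 0.4},{"delta_rot": [0,0,0],"translation": [0,0,0],"gripper": 0.4}]}}

```text
t: 18.32
position: [0.4747, 0.062, 0.0294]
tool_rot: [-2.222, -2.221, 0.0]
wrist_force: [-3.0, 0.2, 4.3]
opening: 0.534
grasp_force: 25.0
```

Opening .534 is 50 mm, a good grip. I lift and carry to (.631,-.008).

Call:
{"method": "jog_arm", "body": {"rows": [{"delta_rot": [0,0,0],"translation": [0,0,-0.3],"gripper": 0.4},{"delta_rot": [0,0,0],"translation": [0,0,-0.6],"gripper": 0.4},{"delta_rot": [0,0,0],"translation": [0,0,-0.7],"gripper": 0.4},{"delta_rot": [0,0,0],"translation": [0,0,-0.4],"gripper": 0.4},{"delta_rot": [0,0,0],"translation": [0,0,0],"gripper": 0.4}]}}

```text
t: 18.73
position: [0.4768, 0.0621, 0.1121]
tool_rot: [2.219, 2.218, 0.007]
wrist_force: [0.7, 0.5, -1.4]
opening: 0.533
grasp_force: 25.0
```

Call:
{"method": "jog_arm", "body": {"rows": [{"delta_rot": [0,0,0],"translation": [-0.16,0.36,0],"gripper": 0.4},{"delta_rot": [0,0,0],"translation": [-0.32,0.72,0],"gripper": 0.4},{"delta_rot": [0,0,0],"translation": [-0.32,0.72,0],"gripper": 0.4},{"delta_rot": [0,0,0],"translation": [-0.32,0.72,0],"gripper": 0.4},{"delta_rot": [0,0,0],"translation": [-0.32,0.72,0],"gripper": 0.4}]}}

```text
t: 19.15
position: [0.6052, 0.0036, 0.1075]
tool_rot: [-2.221, -2.22, 0.001]
wrist_force: [0.3, 0.3, -2.0]
opening: 0.531
grasp_force: 25.0
```

Call:
{"method": "jog_arm", "body": {"rows": [{"delta_rot": [0,0,0],"translation": [-0.32,0.66,0],"gripper": 0.4},{"delta_rot": [0,0,0],"translation": [0,0,0],"gripper": 0.4},{"delta_rot": [0,0,0],"translation": [0,0,0],"gripper": 0.4},{"delta_rot": [0,0,0],"translation": [0,0,0],"gripper": 0.4}]}}

```text
t: 19.48
position: [0.6298, -0.0083, 0.1076]
tool_rot: [-2.221, -2.219, 0.002]
wrist_force: [0.0, -1.4, -2.1]
opening: 0.532
grasp_force: 25.0
```

Call:
{"method": "jog_arm", "body": {"rows": [{"delta_rot": [0,0,0],"translation": [0,0.03,0.4],"gripper": 0.4},{"delta_rot": [0,0,0],"translation": [0,0,0.5],"gripper": 0.4},{"delta_rot": [0,0,0],"translation": [0,0,0.35],"gripper": 0.4},{"delta_rot": [0,0,0],"translation": [0,0,0.12],"gripper": 0.4},{"delta_rot": [0,0,0],"translation": [0,0,0.06],"gripper": 0.4}]}}

```text
t: 19.9
position: [0.6309, -0.008, 0.051]
tool_rot: [-2.22, -2.22, 0.002]
wrist_force: [-0.1, 0.9, -1.6]
opening: 0.534
grasp_force: 25.0
```

Call:
{"method": "jog_arm", "body": {"rows": [{"delta_rot": [0,0,0],"translation": [0,0,0.06],"gripper": 0.4},{"delta_rot": [0,0,0],"translation": [0,0,0.06],"gripper": 0.4},{"delta_rot": [0,0,0],"translation": [0,0,0.04],"gripper": 0.4},{"delta_rot": [0,0,0],"translation": [0,0,0],"gripper": 0.4},{"delta_rot": [0,0,0],"translation": [0,0,0],"gripper": 0.4}]}}

```text
t: 20.32
position: [0.6322, -0.0085, 0.046]
tool_rot: [2.222, 2.221, 0.001]
wrist_force: [-0.2, 0.1, -2.8]
opening: 0.533
grasp_force: 25.0
```

Call:
{"method": "jog_arm", "body": {"rows": [{"delta_rot": [0,0,0],"translation": [0,-0.02,0.04],"gripper": 0.4},{"delta_rot": [0,0,0],"translation": [0,0,0.03],"gripper": 0.4},{"delta_rot": [0,0,0],"translation": [0,0,0],"gripper": 0.4},{"delta_rot": [0,0,0],"translation": [0,0,0],"gripper": 0.4}]}}

```text
t: 20.65
position: [0.6315, -0.0086, 0.0443]
tool_rot: [2.221, 2.221, 0.001]
wrist_force: [-5.3, 0.3, 10.3]
opening: 0.532
grasp_force: 25.0
```

Call:
{"method": "jog_arm", "body": {"rows": [{"delta_rot": [0,0,0],"translation": [0,0,-0.02],"gripper": 0.6},{"delta_rot": [0,0,0],"translation": [0,0,0],"gripper": 0.8},{"delta_rot": [0,0,0],"translation": [0,0,0],"gripper": 1},{"delta_rot": [0,0,0],"translation": [0,0,0],"gripper": 1},{"delta_rot": [0,0,0],"translation": [0,0,0],"gripper": 1}]}}

```text
t: 21.07
position: [0.6313, -0.0085, 0.0436]
tool_rot: [-2.222, -2.221, 0.0]
wrist_force: [-0.7, 0.2, -0.3]
opening: 0.837
grasp_force: 0.0
```

Call:
{"method": "jog_arm", "body": {"rows": [{"delta_rot": [0,0,0],"translation": [0,0,-0.4],"gripper": 1},{"delta_rot": [0,0,0],"translation": [0,0,-0.8],"gripper": 1},{"delta_rot": [0,0,0],"translation": [0,0,-0.9],"gripper": 1},{"delta_rot": [0,0,0],"translation": [0,0,-0.9],"gripper": 1},{"delta_rot": [0,0,0],"translation": [0,0,-0.9],"gripper": 1}]}}

```text
t: 21.48
position: [0.631, -0.0085, 0.2012]
tool_rot: [-2.222, -2.221, 0.0]
wrist_force: [0.3, 0.4, -0.1]
opening: 1.004
grasp_force: 0.0
```

Call:
{"method": "jog_arm", "body": {"rows": [{"delta_rot": [0,0,0],"translation": [0.77,-0.44,0],"gripper": 1},{"delta_rot": [0,0,0],"translation": [0.77,-0.44,0],"gripper": 1},{"delta_rot": [0,0,0],"translation": [0.77,-0.44,0],"gripper": 1},{"delta_rot": [0,0,0],"translation": [0.77,-0.44,0],"gripper": 1},{"delta_rot": [0,0,0],"translation": [0.77,-0.44,0],"gripper": 1}]}}

```text
t: 21.9
position: [0.5423, 0.1467, 0.1997]
tool_rot: [2.222, 2.22, 0.0]
wrist_force: [1.3, 0.4, -0.5]
opening: 1.003
grasp_force: 0.0
```

Call:
{"method": "jog_arm", "body": {"rows": [{"delta_rot": [0,0,0],"translation": [0.77,-0.44,0],"gripper": 1},{"delta_rot": [0,0,0],"translation": [0.77,-0.44,0],"gripper": 1},{"delta_rot": [0,0,0],"translation": [0.77,-0.44,0],"gripper": 1},{"delta_rot": [0,0,0],"translation": [0.77,-0.44,0],"gripper": 1},{"delta_rot": [0,0,0],"translation": [0.77,-0.44,0],"gripper": 1}]}}

```text
t: 22.32
position: [0.4543, 0.3009, 0.1997]
tool_rot: [2.222, 2.221, 0.0]
wrist_force: [-0.3, 0.1, -0.4]
opening: 0.999
grasp_force: 0.0
```

Call:
{"method": "jog_arm", "body": {"rows": [{"delta_rot": [0,0,0],"translation": [0,0,0.7],"gripper": 1},{"delta_rot": [0,0,0],"translation": [0,0,0.9],"gripper": 1},{"delta_rot": [0,0,0],"translation": [0,0,0.4],"gripper": 1},{"delta_rot": [0,0,0],"translation": [0,0,0],"gripper": 1},{"delta_rot": [0,0,0],"translation": [0,0,0],"gripper": 1}]}}

```text
t: 22.73
position: [0.4554, 0.2995, 0.1196]
tool_rot: [-2.222, -2.221, 0.002]
wrist_force: [0.3, 0.3, -0.5]
opening: 0.994
grasp_force: 0.0
```

```bash
python3 - <<'E'
from h import *
s=sense(); im=snapshot("wrist"); print(s["position"]); cv2.imwrite("pics/w12.png",im)
u=proj("wrist",[[.455,.2995,.06]],s)[0];print(u,circ(im,"wrist",u,.06,.022,s,win=50))
t=snapshot("top");cv2.imwrite("pics/top3.png",t)
for n,x,y,z,R in((85,.631,-.0085,.1,.025),(60,.455,.2995,.06,.022)):
  u=proj("top",[[x,y,z]])[0];print(u,circ(t,"top",u,z,R,win=18))
cv2.imwrite("pics/w12c.png",np.hstack([cv2.resize(im,(400,300)),cv2.resize(t[120:280,120:333],(400,300),interpolation=2)]))
E
```

```text
[0.45536709 0.29952384 0.11960541]
[275.05063348 217.24447926] (array([0.4533, 0.3   ]), array([272.8, 216.7], dtype=float32), np.float32(25.8), np.float64(27.4))
[279.34975485 170.98436934] (array([ 0.632, -0.009]), array([279.6, 170.6], dtype=float32), np.float32(10.6), np.float64(10.9))
[143.45105374 248.0492373 ] (array([0.4529, 0.3   ]), array([143.2, 248.9], dtype=float32), np.float32(9.1), np.float64(9.5))
```

View pics/w12c.png

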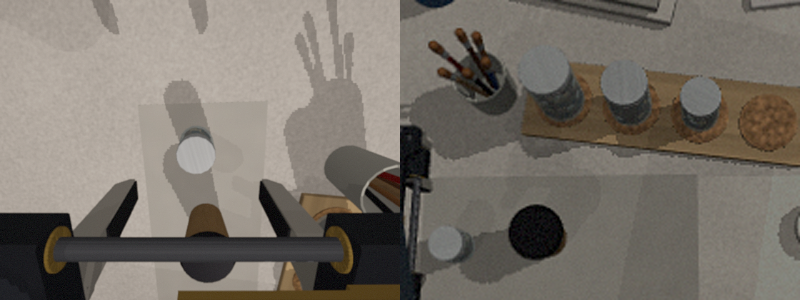

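The first three stand well: jar 85 measures (.632,-.009), and the cup is unmoved. The last is jar 60 at (.453,.300), with TCP z .02.

Call:
{"method": "jog_arm", "body": {"rows": [{"delta_rot": [0,0,0],"translation": [0.01,-0.06,0.6],"gripper": 1},{"delta_rot": [0,0,0],"translation": [0,0,0.8],"gripper": 1},{"delta_rot": [0,0,0],"translation": [0,0,0.6],"gripper": 1},{"delta_rot": [0,0,0],"translation": [0,0,0.3],"gripper": 1},{"delta_rot": [0,0,0],"translation": [0,0,0.19],"gripper": 1}], "grip_force": 20}}

```text
t: 23.25
position: [0.4533, 0.3, 0.0198]
tool_rot: [2.222, 2.221, 0.0]
wrist_force: [-0.0, 0.2, -0.4]
opening: 1.001
grasp_force: 0.0
```

Call:
{"method": "jog_arm", "body": {"rows": [{"delta_rot": [0,0,0],"translation": [0,0,0],"gripper": 0.7},{"delta_rot": [0,0,0],"translation": [0,0,0],"gripper": 0.35},{"delta_rot": [0,0,0],"translation": [0,0,0],"gripper": 0.35},{"delta_rot": [0,0,0],"translation": [0,0,0],"gripper": 0.35},{"delta_rot": [0,0,0],"translation": [0,0,0],"gripper": 0.35}]}}

```text
t: 23.67
position: [0.4535, 0.3003, 0.021]
tool_rot: [2.222, 2.221, 0.002]
wrist_force: [-0.4, 0.1, 0.4]
opening: 0.693
grasp_force: 0.0
```

Call:
{"method": "jog_arm", "body": {"rows": [{"delta_rot": [0,0,0],"translation": [0,0,0],"gripper": 0.35},{"delta_rot": [0,0,0],"translation": [0,0,0],"gripper": 0.35},{"delta_rot": [0,0,0],"translation": [0,0,0],"gripper": 0.35},{"delta_rot": [0,0,0],"translation": [0,0,0],"gripper": 0.35}]}}

```text
t: 24.0
position: [0.4531, 0.3, 0.0202]
tool_rot: [2.222, 2.221, 0.0]
wrist_force: [-1.0, 0.3, 0.9]
opening: 0.468
grasp_force: 20.0
```

Call:
{"method": "jog_arm", "body": {"rows": [{"delta_rot": [0,0,0],"translation": [0,0,-0.4],"gripper": 0.35},{"delta_rot": [0,0,0],"translation": [0,0,-0.9],"gripper": 0.35},{"delta_rot": [0,0,0],"translation": [0,0,-0.9],"gripper": 0.35},{"delta_rot": [0,0,0],"translation": [0,0,-0.9],"gripper": 0.35},{"delta_rot": [0,0,0],"translation": [0,0,-0.9],"gripper": 0.35}]}}

```text
t: 24.42
position: [0.4526, 0.2997, 0.1816]
tool_rot: [-2.222, -2.221, 0.001]
wrist_force: [1.0, 0.4, -1.3]
opening: 0.466
grasp_force: 20.0
```

Call:
{"method": "jog_arm", "body": {"rows": [{"delta_rot": [0,0,0],"translation": [-0.41,0.176,0],"gripper": 0.35},{"delta_rot": [0,0,0],"translation": [-0.83,0.353,0],"gripper": 0.35},{"delta_rot": [0,0,0],"translation": [-0.83,0.353,0],"gripper": 0.35},{"delta_rot": [0,0,0],"translation": [-0.83,0.353,0],"gripper": 0.35},{"delta_rot": [0,0,0],"translation": [-0.83,0.353,0],"gripper": 0.35}]}}

```text
t: 24.83
position: [0.5167, 0.1492, 0.18]
tool_rot: [-2.221, -2.221, 0.0]
wrist_force: [0.9, 0.3, -0.4]
opening: 0.472
grasp_force: 20.0
```

Call:
{"method": "jog_arm", "body": {"rows": [{"delta_rot": [0,0,0],"translation": [-0.83,0.353,0],"gripper": 0.35},{"delta_rot": [0,0,0],"translation": [-0.83,0.353,0],"gripper": 0.35},{"delta_rot": [0,0,0],"translation": [-0.83,0.353,0],"gripper": 0.35},{"delta_rot": [0,0,0],"translation": [-0.83,0.353,0],"gripper": 0.35},{"delta_rot": [0,0,0],"translation": [-0.83,0.353,0],"gripper": 0.35}]}}

```text
t: 25.25
position: [0.5872, -0.0171, 0.1799]
tool_rot: [-2.222, -2.221, 0.0]
wrist_force: [0.2, -0.0, -1.2]
opening: 0.469
grasp_force: 20.0
```

Call:
{"method": "jog_arm", "body": {"rows": [{"delta_rot": [0,0,0],"translation": [-0.83,0.353,0],"gripper": 0.35},{"delta_rot": [0,0,0],"translation": [-0.83,0.353,0],"gripper": 0.35},{"delta_rot": [0,0,0],"translation": [-0.41,0.176,0],"gripper": 0.35},{"delta_rot": [0,0,0],"translation": [0,0,0],"gripper": 0.35},{"delta_rot": [0,0,0],"translation": [0,0,0],"gripper": 0.35}]}}

```text
t: 25.67
position: [0.6219, -0.0986, 0.1794]
tool_rot: [-2.223, -2.218, 0.001]
wrist_force: [-0.6, 0.5, -2.5]
opening: 0.47
grasp_force: 20.0
```

Call:
{"method": "jog_arm", "body": {"rows": [{"delta_rot": [0,0,0],"translation": [0,0,0],"gripper": 0.35}]}}

```text
t: 25.75
position: [0.6218, -0.0973, 0.1797]
tool_rot: [-2.221, -2.221, 0.0]
wrist_force: [0.3, 0.1, -0.0]
opening: 0.469
grasp_force: 20.0
```

Call:
{"method": "jog_arm", "body": {"rows": [{"delta_rot": [0,0,0],"translation": [-0.01,0.01,0.4],"gripper": 0.35},{"delta_rot": [0,0,0],"translation": [0,0,0.8],"gripper": 0.35},{"delta_rot": [0,0,0],"translation": [0,0,0.8],"gripper": 0.35},{"delta_rot": [0,0,0],"translation": [0,0,0.6],"gripper": 0.35},{"delta_rot": [0,0,0],"translation": [0,0,0.4],"gripper": 0.35}]}}

```text
t: 26.17
position: [0.6211, -0.0967, 0.0575]
tool_rot: [-2.218, -2.221, 0.002]
wrist_force: [-0.6, 0.7, -1.2]
opening: 0.469
grasp_force: 20.0
```

Call:
{"method": "jog_arm", "body": {"rows": [{"delta_rot": [0,0,0],"translation": [0,0,0.25],"gripper": 0.35},{"delta_rot": [0,0,0],"translation": [0,0,0.12],"gripper": 0.35},{"delta_rot": [0,0,0],"translation": [0,0,0.06],"gripper": 0.35},{"delta_rot": [0,0,0],"translation": [0,0,0.06],"gripper": 0.35},{"delta_rot": [0,0,0],"translation": [0,0,0],"gripper": 0.35}]}}

```text
t: 26.58
position: [0.623, -0.0984, 0.0411]
tool_rot: [2.221, 2.221, 0.001]
wrist_force: [-0.0, 0.1, -1.6]
opening: 0.471
grasp_force: 20.0
```

Call:
{"method": "jog_arm", "body": {"rows": [{"delta_rot": [0,0,0],"translation": [0,0,0.04],"gripper": 0.35},{"delta_rot": [0,0,0],"translation": [0,0,0.04],"gripper": 0.35},{"delta_rot": [0,0,0],"translation": [0,0,0],"gripper": 0.35},{"delta_rot": [0,0,0],"translation": [0,0,0],"gripper": 0.35}]}}

```text
t: 26.92
position: [0.6227, -0.0986, 0.0374]
tool_rot: [2.222, 2.221, 0.0]
wrist_force: [-0.3, 0.7, -0.8]
opening: 0.47
grasp_force: 20.0
```

Call:
{"method": "jog_arm", "body": {"rows": [{"delta_rot": [0,0,0],"translation": [0,0,0.04],"gripper": 0.35},{"delta_rot": [0,0,0],"translation": [0,0,0.03],"gripper": 0.35},{"delta_rot": [0,0,0],"translation": [0,0,0],"gripper": 0.35},{"delta_rot": [0,0,0],"translation": [0,0,0],"gripper": 0.35}]}}

```text
t: 27.25
position: [0.6228, -0.0986, 0.0351]
tool_rot: [2.222, 2.221, 0.0]
wrist_force: [-2.9, -0.2, 7.3]
opening: 0.464
grasp_force: 20.0
```

Seated. I release, rise, and back away towards the robot for a check.

Call:
{"method": "jog_arm", "body": {"rows": [{"delta_rot": [0,0,0],"translation": [0,0,-0.02],"gripper": 0.54},{"delta_rot": [0,0,0],"translation": [0,0,0],"gripper": 0.75},{"delta_rot": [0,0,0],"translation": [0,0,0],"gripper": 1},{"delta_rot": [0,0,0],"translation": [0,0,0],"gripper": 1},{"delta_rot": [0,0,0],"translation": [0,0,0],"gripper": 1}]}}

```text
t: 27.67
position: [0.6226, -0.0985, 0.0351]
tool_rot: [-2.222, -2.221, 0.0]
wrist_force: [0.4, -0.1, 1.0]
opening: 0.78
grasp_force: 0.0
```

Call:
{"method": "jog_arm", "body": {"rows": [{"delta_rot": [0,0,0],"translation": [0,0,-0.4],"gripper": 1},{"delta_rot": [0,0,0],"translation": [0,0,-0.9],"gripper": 1},{"delta_rot": [0,0,0],"translation": [0,0,-0.9],"gripper": 1},{"delta_rot": [0,0,0],"translation": [0,0,-0.9],"gripper": 1},{"delta_rot": [0,0,0],"translation": [0,0,-0.9],"gripper": 1}]}}

```text
t: 28.08
position: [0.6223, -0.0984, 0.1969]
tool_rot: [-2.222, -2.221, 0.0]
wrist_force: [1.1, 0.5, -1.4]
opening: 0.996
grasp_force: 0.0
```

Call:
{"method": "jog_arm", "body": {"rows": [{"delta_rot": [0,0,0],"translation": [0,0,-0.9],"gripper": 1},{"delta_rot": [0,0,0],"translation": [0,0,-0.9],"gripper": 1},{"delta_rot": [0,0,0],"translation": [-0.6,-0.7,0],"gripper": 1},{"delta_rot": [0,0,0],"translation": [-0.6,-0.7,0],"gripper": 1},{"delta_rot": [0,0,0],"translation": [-0.6,-0.7,0],"gripper": 1}]}}

```text
t: 28.5
position: [0.5376, -0.1709, 0.2675]
tool_rot: [2.22, 2.222, 0.0]
wrist_force: [0.1, -0.8, 0.2]
opening: 0.998
grasp_force: 0.0
```

Call:
{"method": "jog_arm", "body": {"rows": [{"delta_rot": [0,0,0],"translation": [-0.6,-0.7,0],"gripper": 1},{"delta_rot": [0,0,0],"translation": [-0.6,-0.7,0],"gripper": 1},{"delta_rot": [0,0,0],"translation": [-0.6,-0.7,0],"gripper": 1},{"delta_rot": [0,0,0],"translation": [0,0,0],"gripper": 1},{"delta_rot": [0,0,0],"translation": [0,0,0],"gripper": 1}]}}

```text
t: 28.92
position: [0.4537, -0.2433, 0.2675]
tool_rot: [2.225, 2.217, 0.0]
wrist_force: [-0.3, -0.4, -0.0]
opening: 0.998
grasp_force: 0.0
```

```bash
python3 - <<'E'
from h import *
t=snapshot("top");sc=snapshot("scene")
for n,x,y,z,R in((135,.648,.1705,.15,.03),(110,.64,.081,.125,.028),(85,.631,-.0085,.1,.025),(60,.622,-.098,.075,.022),("cup",.4656,.1815,.09,.033)):
  u=proj("top",[[x,y,z]])[0];c=circ(t,"top",u,z,R,win=17,tol=.15);print(n,(x,y),u.round(1),c)
cv2.imwrite("pics/f.png",np.hstack([cv2.resize(t[120:280,120:333],(400,300),interpolation=2),cv2.resize(sc[100:310,180:460],(400,300),interpolation=2)]))
E
```

```text
135 (0.648, 0.1705) [196.2 155.7] (array([0.6486, 0.1724]), array([195.3, 155.4], dtype=float32), np.float32(14.1), np.float64(13.6))
110 (0.64, 0.081) [238.7 163.2] (array([0.6396, 0.0807]), array([238.8, 163.4], dtype=float32), np.float32(12.2), np.float64(12.5))
85 (0.631, -0.0085) [279.3 171. ] (array([ 0.6323, -0.0087]), array([279.4, 170.4], dtype=float32), np.float32(10.9), np.float64(10.9))
60 (0.622, -0.098) [318.1 178.4] (array([ 0.6229, -0.0987]), array([318.4, 178.1], dtype=float32), np.float32(9.1), np.float64(9.4))
cup (0.4656, 0.1815) [191.9 243.3] (array([0.4653, 0.1817]), array([191.8, 243.4], dtype=float32), np.float32(14.8), np.float64(14.9))
```

View pics/f.png

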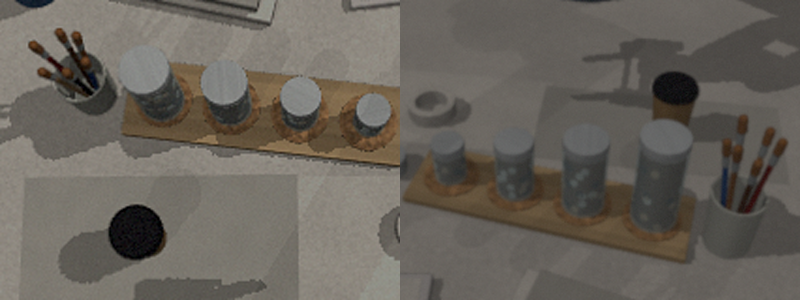

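All four jars stand upright and centred within about 2 mm, in falling height from the pot (top view from (146,75) to (373,112) in the crop), and the cup is where it was.

```bash
python3 -c "
from cell import *
print(finish_job())"
```

```text
the job is handed in; nothing more can be done
None
```

The four jars stand upright and released on the coasters in height order from the brush pot, each within about 2 mm of its coaster's centre, with the cup where it was; I handed the job in at about 29 s, no verdict was shown, and my first grip on the 85 mm jar slipped and pushed on it with about 40 N, right at the limit if that counts.

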